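Clamp the capped outlet stub of an aspirator pump

TASK

Pick up the loose worm-drive band clamp and slide it over the capped, barbed outlet stub of the small white pump, pushing past the sprung barb until the band is fully home against the collar, without ramming it. Then turn its thumb key clockwise (seen from above) until the band is snug but not overtightened, and let go. Leave the other things on the bench undisturbed.

Things in the scene. Friction and masses are not known exactly. Their poses are not given: they have to be found in the camera images.
- clamp: Loose steel worm-drive band clamp, 0.11 to 0.16 kg, standing on its flat foot with the key on top. Origin: centre of its underside. Worm housing on its -y side, flat outer face at y -30.5 mm, z 8 to 38; opposite flat face at y +28, z 11 to 35; both 20 mm long in x: grip across y, 58.5 mm wide, from above. Fit it with the housing on the right seen from the robot, as it starts. Band top at z 43.5.
- bore (a point): Centre of the clamp's bore, 23 mm above its underside. The bore is 34 mm across and 20 mm long, open at both ends, along x (axes as clamp).
- key_grip (a point): Mid-height of the key's black wing: upright, 28 mm long (its x), 8 mm thick (its y), 24 mm high. It is on the vertical screw axis, 60 mm over the clamp's underside, 24.5 mm to -y of its centre; its lower edge is 4.5 mm over the band's top, 10 over the housing. At the start it is turned 0 to 0.3 rad clockwise from the bore axis. Clockwise from above tightens, 3.6 rad in all.
- screw (a point): Screw axis at the housing top. It turns against 0.15 N m of friction, which keeps the setting when let go (held still, a steady 0 to 0.15 of it still shows). With the band home the shoe meets the stub 1.1 to 2.8 rad on from the start, never the same: then the torque rises above free turning by 0.004 N m per N on the shoe, 200 N per rad. Snug: 15 to 40 N. Over 50 N is overtight.
- shoe: Steel shoe, 12 by 10 mm, inside the bottom of the clamp's bore, about flush at the start; the key drives it up 4 mm per radian against the stub. Origin: middle of its upper face, axes as the clamp's.
- pump: White aspirator pump, fixed. Origin at table level under the collar face, x from stub tip to pump. Stub: grey, level along x, axis 75 mm up, 29 mm across from x 0 to -40 mm, then a cone to 19 mm across at the tip, x -50. Below it a white step, 90 mm wide, x -70 to 45, top 48.3 mm up: 1.2 mm under the hanging clamp's foot, keeping it upright. Case from x 45 mm, 160 wide, 115 high (its knob to 135).
- barb_top (a point): Top of the sprung barb on the stub (pump axes), 26 mm before the collar face, 3.5 mm above the stub's surface: a ramp that starts 39 mm before the face and is steep behind, ending at 23 mm. The band sliding on presses it down with 2 to 8 N along the stub; it springs up behind the band some 3 mm before home.
- collar: Round collar, 38 mm across, at the root of the stub. Origin: centre of its face, on the stub's axis, x from stub tip to pump. Home: the band's end touches this face, bore centre at x -10 mm; let go, the band hangs on the stub with its bore 2.5 mm below the axis. Pressing the clamp on it with over 25 N is ramming.
- bottle_a: White plastic bottle, 44 mm across, 75 mm high; origin at its underside. Bystander.
- bottle_b: A second such bottle. Bystander.
- spare_ring: Plain steel ring lying flat, 60 mm across, 16 mm high, no key; origin at its underside. Bystander.
- dish: Pale shallow dish, 90 mm across, 16 mm high; origin at its underside. Bystander.
- tip_box: Clear open box with dividers, 120 by 85 by 50 mm; origin at its underside. Bystander.
- tube_rack: Grey tube rack, 70 by 110 mm, 42 mm high; origin at its underside. Bystander.

How it is judged:
By the outcome, as a careful person would: the job done as asked, in the order asked, and still so for the second after the job is handed in, with the robot touching nothing.
It also fails if it takes over 72 s, if anything falls off the work surface, if the arm or the gripper's body presses on something with over 40 N, if the wrist force passes 120 N, or if a joint passes its speed limit or range.

ROBOT

A 6-joint arm with a two-finger parallel gripper is mounted at the origin on the work surface. World frame = base frame: x ahead of the robot, y to its left, z up, the work surface at z = 0. Lengths are in mm, angles in rad, forces in N, time in s.
With the tool pointing down it reaches from about 300 to 775 mm from the base axis. Payload 14.6 kg.
Tool frame: the origin (TCP) lies at the centre of the arm's flange, where the gripper is bolted on; the fingertips stand 199 mm ahead of it and the grasp point (between the pads) lies env.pinch_z ahead of it (env.pinch_z is the distance from the TCP to the grasp point, in mm); z points along the fingers, y is the direction in which the jaws open and shut (so a half turn about z gives the same grasp; the last joint's range is limited). The gripper opens to 94 mm and grips with 3 to 60 N. Pads are 16 mm wide; open, the fingers measure 119 mm over their backs; the gripper's body (75 mm by 177 mm) begins 78 mm behind the grasp point.
Start: joints at [1.062, 0.3, 1.521, -0, 1.321, -0.067], TCP at [235.159, 497.183, 404.646] pointing down, gripper open.
Joint ranges: [-3.03, 3.03], [-0.79, 2.21], [0.23, 2.52], [-1.04, 4.18], [0, 3.07], [-2.55, 2.55]. Speed limits (rad/s): [2.22, 2.22, 2.57, 3.14, 3.14, 3.14].

INTERFACE

Orientations are given as a unit quaternion [x, y, z, w].
In Python, from rig import monitor, read_camera, sign_off, env gives the robot as it stands.
- The arm moves only by the shell command python3 -m inch 'ROWS' [FORCE]. ROWS is JSON, a list of rows, each a list of 7 numbers: the shift along the tool's x, y, z in mm, then the turn, a rotation vector about the tool's x, y, z in rad, then the opening, from 0 (shut) to 1 (fully open). In form: [[tx, ty, tz, wx, wy, wz, hand], ...]. A call has 1 to 12 rows; each row shifts and turns the commanded pose from where the row before left it, along the tool's axes as they then stand; what a row does not reach is not made up. A row lasts 1/8 s, in which the tool goes at most 62.5 mm and 10.7 degrees, less where a joint would pass 70% of its speed; a pose out of reach is approached as far as the arm can. A call is refused whole if a number of a shift passes 62.5 or a number of a turn 0.188, either way. A call with a gripper value outside its range is refused whole. The fingers move at their own pace and stop on an object; FORCE is the grip in N (left out, the last holds). Time passes only in rows, so rows that do not move let the fingers close. It gives the time, the measured TCP pose, the force and the opening at its end, in the units of the state.
- monitor.get_state(): the state, without advancing time (a new reading comes with each control period).
- read_camera(name): name is "scene" or "side" or "wrist"; returns a dict with "frame" (420x560x3 uint8, red, green, blue), "K" (3x3 intrinsics, pixels), "dist" ([k1, k2, p1, p2, k3] as OpenCV has them; the pictures are not rectified), "rvec" (rotation vector, rad) and "tvec" (3), from world to camera coordinates, as OpenCV has them; the wrist camera has in their place "mount" (4x4, takes a point from camera to tool coordinates, whose origin is the TCP and whose axes are the flange's). Camera axes: x right, y down, z forward; pixel columns grow to the right and rows downward; lengths in mm; the calibration is good to about 2 mm. A picture is of the moment at which its call begins: read the wrist's pose just before it. There is no depth.
- sign_off(): hands the job in, once; it reports no verdict.
The state is a dict: "time_s": time; "joint_pos": joint angles; "joint_velocities": joint speeds; "joint_torque": joint torques, N m; "eef_pos": TCP position; "tool_rot": TCP orientation; "wrist_force": force on the tool from outside, world axes, zero at the start; "ft_torque": the same for the moment, N m; "width": finger opening in mm.
Only numpy, scipy, OpenCV 4.12 (cv2) and the standard library are available. Lean on these libraries where they do the work, as an engineer would, in place of code of your own. Each camera call takes 0.05 s, during which the arm holds its last target.

## Working session

There is one attempt and no reset: what is moved stays moved. The work goes in short steps, Python scripts to look and compute and a shell command to move; the robot and the scene stay as the last step left them, time stands still between calls to the robot, and variables do not carry over. Pictures are saved under pics/ and viewed, and the job is handed in when it is done.

```bash
ls; mkdir -p pics; python3 - <<'E'
from rig import monitor, read_camera, env
import cv2
s=monitor.get_state()
for k,v in s.items(): print(k,v)
print(env.pinch_z)
for n in ["scene","side","wrist"]:
    c=read_camera(n); cv2.imwrite(f"pics/{n}0.png",c["frame"][:,:,::-1]); print(n,{k:v for k,v in c.items() if k!="frame"})
E
```

```text
pics
time_s 0.0
joint_pos [ 1.06239592e+00  3.00462774e-01  1.52159068e+00  1.43520354e-05
  1.32068909e+00 -6.65726555e-02]
joint_velocities [-9.94529121e-06 -8.67616768e-04  9.98908970e-05  4.68207159e-05
 -1.91619042e-03 -8.13262160e-04]
joint_torque [ 7.03038677e-04 -5.31798756e+01 -3.52745354e+01  7.10150390e-02
  2.43337720e-02 -1.88106715e-04]
eef_pos [235.14666082 497.15891519 404.08670495]
tool_rot [ 2.19123083e-01  9.75697055e-01 -5.49377971e-04 -1.69687959e-04]
wrist_force [ 0.41652486  0.34282947 -0.07221131]
ft_torque [ 0.01660173 -0.00400307  0.01278984]
width 94.1345827876142
180.4
scene {'K': array([[427.12035597,   0.        , 274.32645065],
       [  0.        , 427.12035597, 213.09998468],
       [  0.        ,   0.        ,   1.        ]]), 'dist': array([0.01644612, 0.        , 0.        , 0.        , 0.        ]), 'rvec': array([ 2.40339392,  1.19615736, -0.31613735]), 'tvec': array([-323.911048  , -356.96016201, 1159.99589336])}
side {'K': array([[427.59387012,   0.        , 274.73322901],
       [  0.        , 427.59387012, 215.05432655],
       [  0.        ,   0.        ,   1.        ]]), 'dist': array([0.0058122, 0.       , 0.       , 0.       , 0.       ]), 'rvec': array([ 0.25376431, -2.75267502,  1.29540483]), 'tvec': array([529.69431078, 145.88381644, 867.20287572])}
wrist {'K': array([[361.74856872,   0.        , 281.94002508],
       [  0.        , 361.74856872, 207.15082451],
       [  0.        ,   0.        ,   1.        ]]), 'dist': array([0.00823187, 0.        , 0.        , 0.        , 0.        ]), 'mount': array([[ 3.23197798e-04, -9.73186061e-01, -2.30019102e-01,
         6.53254407e+01],
       [ 9.99999739e-01,  4.63182456e-04, -5.54584359e-04,
         4.26997918e-01],
       [ 6.46254580e-04, -2.30018862e-01,  9.73185956e-01,
         1.96864433e+01],
       [ 0.00000000e+00,  0.00000000e+00,  0.00000000e+00,
         1.00000000e+00]])}
```

View pics/scene0.png

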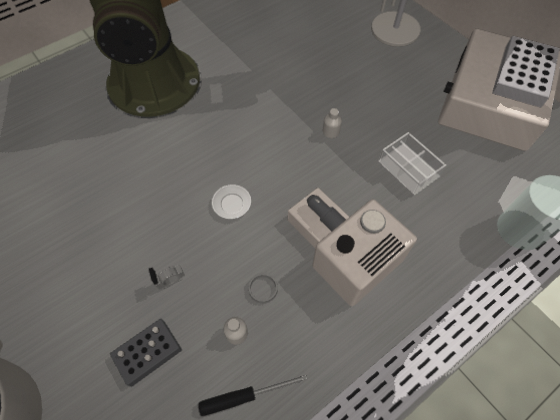

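View pics/side0.png

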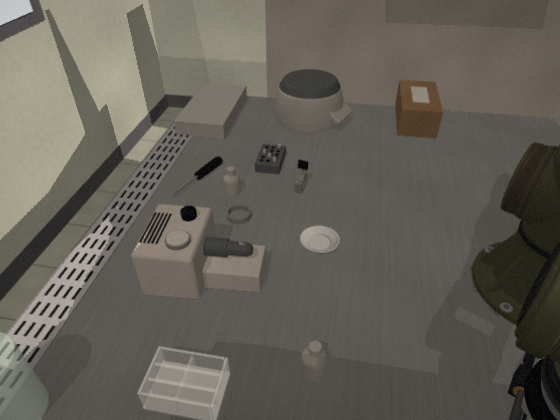

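View pics/wrist0.png

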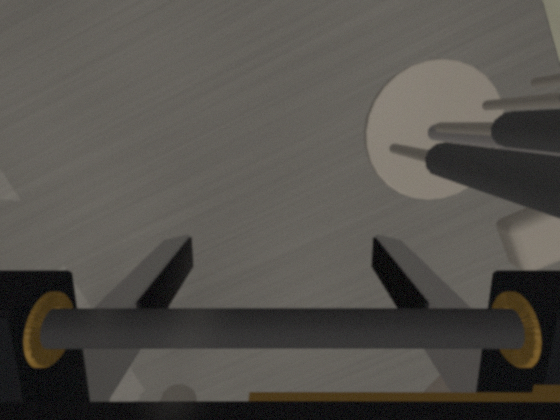

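The clamp stands near scene (168,273), with its black key at (154,275). The pump stub runs from about (312,202) to (345,225) in the scene view. I'll enlarge both.

```bash
cat > h.py <<'E'
import numpy as np, cv2
from scipy.spatial.transform import Rotation as R
from rig import monitor, read_camera, env
def crop(img,x0,y0,x1,y1,s,name):
    c=cv2.resize(img[y0:y1,x0:x1],None,fx=s,fy=s,interpolation=cv2.INTER_CUBIC)
    c=cv2.convertScaleAbs(c,alpha=1.4,beta=10)
    st=10
    for x in range((x0//st+1)*st,x1,st):
        cv2.line(c,((x-x0)*s,0),((x-x0)*s,6),(0,255,255),1); cv2.putText(c,str(x),((x-x0)*s-10,16),0,.35,(0,255,255),1)
    for y in range((y0//st+1)*st,y1,st):
        cv2.line(c,(0,(y-y0)*s),(6,(y-y0)*s),(0,255,255),1); cv2.putText(c,str(y),(8,(y-y0)*s+4),0,.35,(0,255,255),1)
    cv2.imwrite(name,c)
def ext(c,st=None):
    """world->cam R,t"""
    if 'mount' in c:
        T=np.eye(4);T[:3,:3]=R.from_quat(st['tool_rot']).as_matrix();T[:3,3]=st['eef_pos']
        M=np.linalg.inv(T@c['mount']);return M[:3,:3],M[:3,3]
    return cv2.Rodrigues(c['rvec'])[0],np.array(c['tvec']).ravel()
def proj(c,P,st=None):
    Rm,t=ext(c,st);return cv2.projectPoints(np.array(P,float).reshape(-1,3),cv2.Rodrigues(Rm)[0],t,c['K'],c['dist'])[0].reshape(-1,2)
def ray(c,uv,st=None):
    Rm,t=ext(c,st);p=cv2.undistortPoints(np.array(uv,float).reshape(1,1,2),c['K'],c['dist']).ravel()
    d=Rm.T@np.array([p[0],p[1],1]);return -Rm.T@t,d/np.linalg.norm(d)
def atz(c,uv,z,st=None):
    o,d=ray(c,uv,st);return o+d*(z-o[2])/d[2]
def tri(rays):
    A=sum(np.eye(3)-np.outer(d,d) for o,d in rays);b=sum((np.eye(3)-np.outer(d,d))@o for o,d in rays);p=np.linalg.solve(A,b)
    return p,[np.linalg.norm((np.eye(3)-np.outer(d,d))@(p-o)) for o,d in rays]
E
python3 - <<'E'
import cv2
from h import crop
a=cv2.imread("pics/scene0.png");b=cv2.imread("pics/side0.png")
crop(a,140,255,200,300,12,"pics/c1.png");crop(a,280,180,380,250,8,"pics/c2.png")
crop(b,280,150,330,205,10,"pics/c3.png");crop(b,180,220,280,300,8,"pics/c4.png")
E
```

```text
(no output)
```

View pics/c1.png

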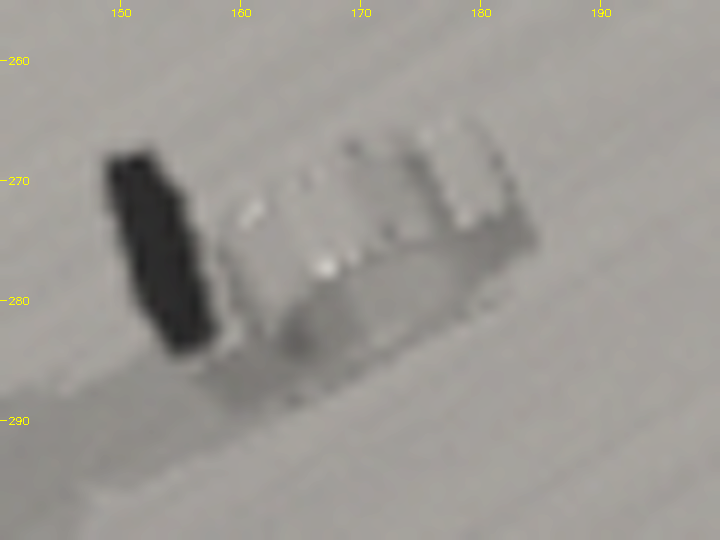

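View pics/c2.png

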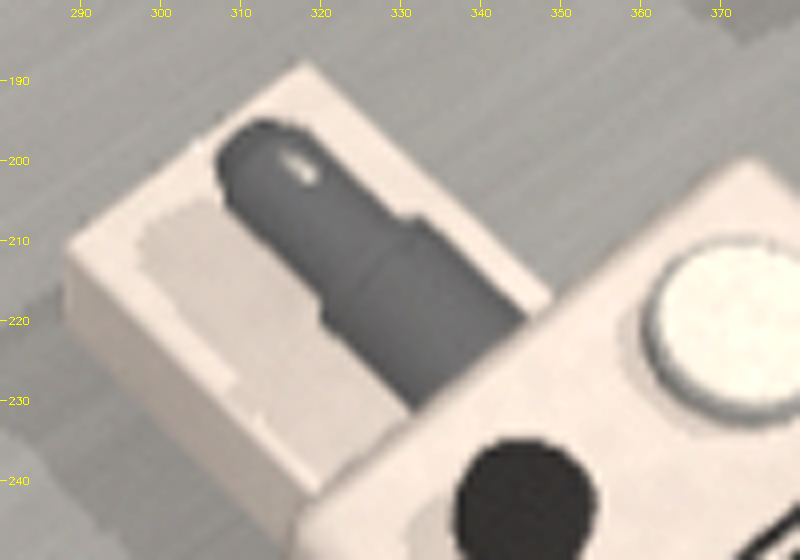

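View pics/c3.png

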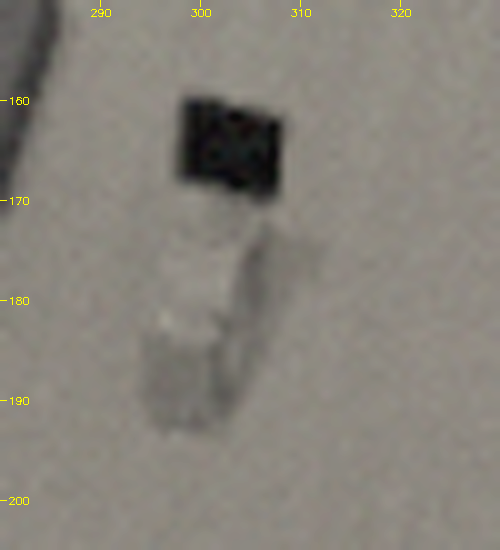

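View pics/c4.png

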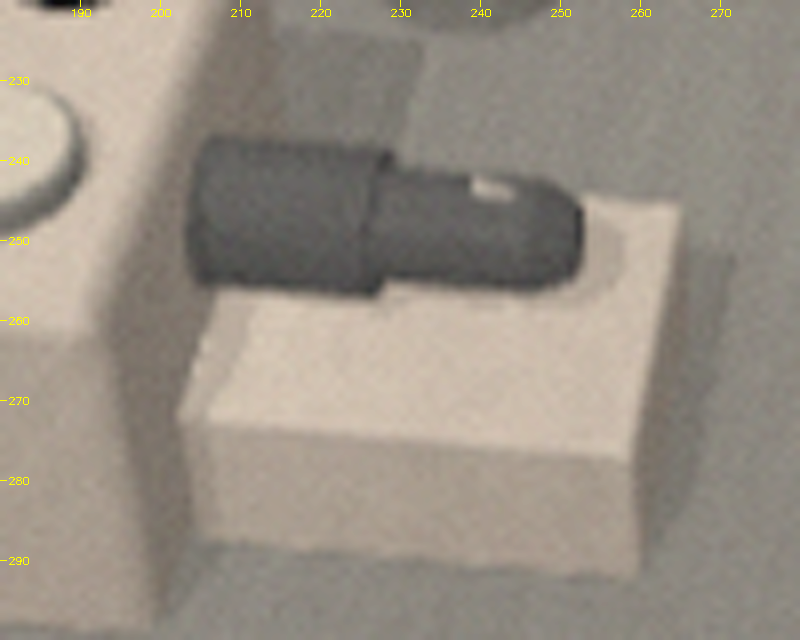

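```bash
python3 - <<'E'
from h import *
np.set_printoptions(precision=1,suppress=True)
A=read_camera("scene");B=read_camera("side")
for n,uv in dict(c1=(318,187.5),c2=(288.3,210.5),c3=(349.3,217.5),c4=(320.5,241.5)).items(): print("scene step",n,atz(A,uv,48.3))
for n,uv in dict(d1=(265,205.5),d2=(258.8,277),d3=(202.3,272.5)).items(): print("side step",n,atz(B,uv,48.3))
# key: 
print("key",tri([ray(A,(153,276)),ray(B,(303,164.6))]))
print("key top ends scene",atz(A,(150.5,267.5),72),atz(A,(155.5,284.5),72))
# collar face top & stub silhouettes
print("collar face at axis", atz(A,(326.5,213.5),75), tri([ray(A,(326.5,213.2)),ray(B,(227.5,248.5))]))
print("clamp right/far",atz(A,(178,273.5),23))
E
```

```text
scene step c1 [548.7 113.3  48.3]
scene step c2 [554.7  26.1  48.3]
scene step c3 [645.9 118.1  48.3]
scene step c4 [651.9  34.2  48.3]
side step d1 [ 582.1 -105.1   48.3]
side step d2 [548.1 116.6  48.3]
side step d3 [660.  124.9  48.3]
key (array([ 515.9, -276.1,   60.6]), [np.float64(0.35575616639811003), np.float64(0.3557561663980402)])
key top ends scene [ 502.8 -271.3   72. ] [ 538.8 -280.5   72. ]
collar face at axis [619.   74.8  75. ] (array([619.2,  75.8,  74.5]), [np.float64(1.0505777327586874), np.float64(1.0505777327588792)])
clamp right/far [ 523.7 -234.    23. ]
```

```bash
cat >> h.py <<'E'
def to(target,yaw=None,n=1):
    """rows needed: shift in tool axes to world TCP target; turn about tool z so tool x points pi+yaw"""
    s=monitor.get_state();Rm=R.from_quat(s['tool_rot']).as_matrix()
    d=Rm.T@(np.array(target)-s['eef_pos']);print("shift",np.round(d/n,2),"x",n)
    if yaw is not None:
        Rt=np.array([[-np.cos(yaw),-np.sin(yaw),0],[-np.sin(yaw),np.cos(yaw),0],[0,0,-1]]).T.T
        Rt=np.column_stack([[-np.cos(yaw),-np.sin(yaw),0],[-np.sin(yaw),np.cos(yaw),0],[0,0,-1]])
        print("rot",np.round(R.from_matrix(Rm.T@Rt).as_rotvec()/n,4))
E
python3 -m inch '[[-43.6,-38.6,5.4,0,0,0,1],[-43.6,-38.6,5.4,0,0,0,1],[-43.6,-38.6,5.4,0,0,0,1],[-43.6,-38.6,5.4,0,0,0,1],[-43.6,-38.6,5.4,0,0,0,1],[-43.6,-38.6,5.4,0,0,0,1],[-43.6,-38.6,5.4,0,0,0,1],[-43.6,-38.6,5.4,0,0,0,1],[-43.6,-38.6,5.4,0,0,0,1],[-43.6,-38.6,5.4,0,0,0,1],[-43.6,-38.6,5.4,0,0,0,1]]'
python3 -c "
from h import *
to([555,-252,325],0.0,4)"
```

```text
time_s: 1.62
eef_pos: [487.6, -93.7, 345.2]
tool_rot: [0.219, 0.976, 0.0, 0.0]
wrist_force: [0.5, -0.5, 0.2]
width: 94.1
shift [-32.16 -28.57   5.04] x 4
rot [ 0.000e+00  1.000e-04 -1.105e-01]
```

```bash

python3 -m inch '[[-42.9,-38.1,6.7,0,0,0,1],[-42.9,-38.1,6.7,0,0,0,1],[-42.9,-38.1,6.7,0,0,-0.147,1],[0,0,0,0,0,-0.147,1],[0,0,0,0,0,-0.147,1],[0,0,0,0,0,0,1]]'
python3 - <<'E'
from h import *
s=monitor.get_state();c=read_camera("wrist");cv2.imwrite("pics/w1.png",c["frame"][:,:,::-1])
import pickle;pickle.dump((s,c),open("w1.pkl","wb"));print(s['eef_pos'],s['tool_rot'])
E
```

```text
time_s: 2.38
eef_pos: [554.6, -250.1, 324.9]
tool_rot: [0.001, 1.0, 0.0, -0.0]
wrist_force: [-0.3, 0.4, -0.1]
width: 94.2
[ 554.61412327 -250.13467169  324.90873735] [ 9.08686005e-04  9.99999558e-01  1.12536165e-04 -2.15762749e-04]
```

View pics/w1.png

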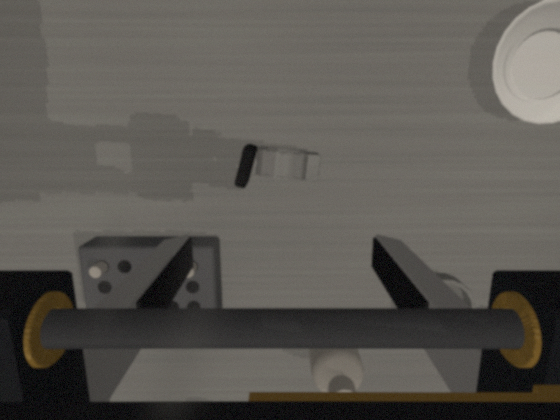

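```bash
python3 - <<'E'
from h import *
crop(cv2.imread("pics/w1.png"),225,130,335,200,7,"pics/c5.png")
E
```

```text
(no output)
```

View pics/c5.png

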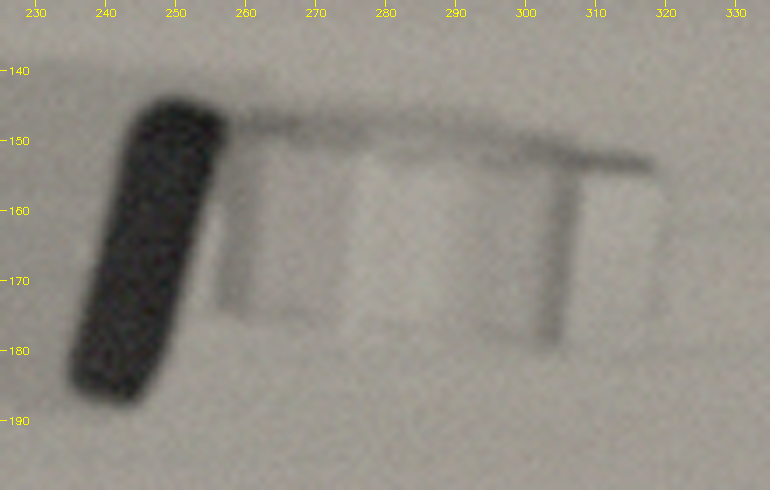

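```bash
cat > ov.py <<'E'
from h import *
import pickle,sys
s,c=pickle.load(open("w1.pkl","rb"))
x,y,yaw,ka=map(float,sys.argv[1:5])
img=cv2.imread("pics/w1.png");S=7;x0,y0,x1,y1=225,130,335,200
im=cv2.convertScaleAbs(cv2.resize(img[y0:y1,x0:x1],None,fx=S,fy=S,interpolation=cv2.INTER_CUBIC),alpha=1.4,beta=10)
def W(P,a=yaw,o=(x,y,0)):
    P=np.array(P,float);r=R.from_rotvec([0,0,a]).as_matrix();return P@r.T+np.array(o)
def pl(P,col):
    q=(proj(c,P,s)-[x0,y0]+.5)*S;cv2.polylines(im,[q.astype(np.int32)],True,col,1)
def rect(ax,ay0,ay1,z): return [(-ax,ay0,z),(ax,ay0,z),(ax,ay1,z),(-ax,ay1,z)]
pl(W(rect(10,-30.5,-18,38)),(0,0,255))
pl(W(rect(10,28,20,35)),(0,255,0))
pl(W([(-10,0,43.5),(10,0,43.5)]),(255,255,0))
k=W([[0,-24.5,0]])[0]
for z in(48,72): pl(W(rect(14,-4,4,z),yaw+ka,k),(0,200,255) if z==72 else (0,100,200))
cv2.imwrite(sys.argv[5],im)
E
python3 - <<'E'
from h import *
import pickle
s,c=pickle.load(open("w1.pkl","rb"))
print(atz(c,(246,166),64,s),atz(c,(250.5,147),72,s),atz(c,(241,184.5),72,s),atz(c,(318,165),35,s))
E
python3 ov.py 518.5 -252 -0.08 -0.17 pics/o1.png
```

```text
[ 517.97299418 -274.13463178   64.        ] [ 504.91617692 -270.16987823   72.        ] [ 529.10112986 -276.89261062   72.        ] [ 520.74047516 -223.24295552   35.        ]
```

View pics/o1.png

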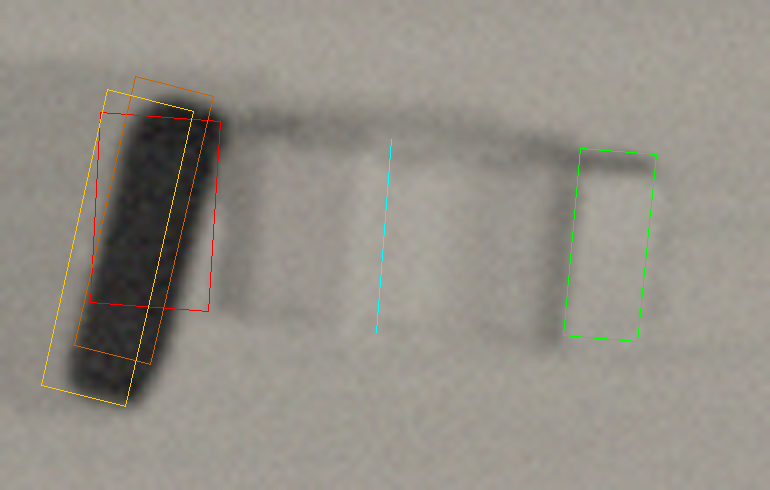

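```bash
python3 ov.py 519.6 -250.3 -0.085 -0.165 pics/o2.png
```

```text
(no output)
```

View pics/o2.png

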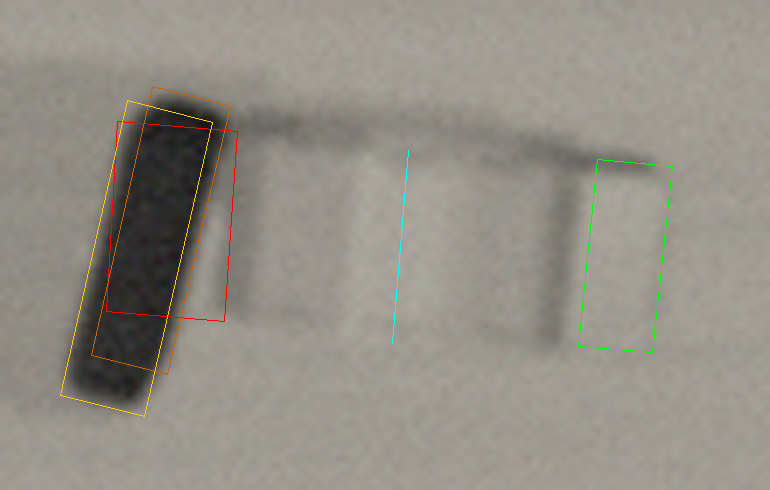

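```bash
python3 - <<'E'
from h import *
import pickle
s,c=pickle.load(open("w1.pkl","rb"))
print(atz(c,(85,240),42,s),atz(c,(218,238),42,s))
to([517.8,-251.5,204.4],-0.085,1)
E
```

```text
[ 576.91272794 -400.37104974   42.        ] [ 575.50372651 -299.02497559   42.        ]
shift [ 36.8   -1.63 120.65] x 1
rot [ 0.0001 -0.0002  0.081 ]
```

```bash

python3 -m inch '[[36.8,-1.6,20.6,0,0,0,1],[0,0,30,0,0,0.081,1],[0,0,40,0,0,0,1],[0,0,30,0,0,0,1],[0,0,0,0,0,0,1],[0,0,0,0,0,0,1]]'
python3 -c "
from h import *
to([517.8,-251.5,204.4],-0.085,1)
c=read_camera('side');cv2.imwrite('pics/s1.png',c['frame'][:,:,::-1]);crop(cv2.imread('pics/s1.png'),240,90,360,210,5,'pics/s1c.png')
c=read_camera('wrist');cv2.imwrite('pics/w2.png',c['frame'][:,:,::-1])"
```

```text
time_s: 3.18
eef_pos: [518.2, -251.7, 205.9]
tool_rot: [0.041, 0.999, -0.0, 0.001]
wrist_force: [-0.6, 0.8, 1.4]
width: 93.8
shift [0.43 0.19 1.53] x 1
rot [-0.0007  0.0014  0.002 ]
```

View pics/s1c.png

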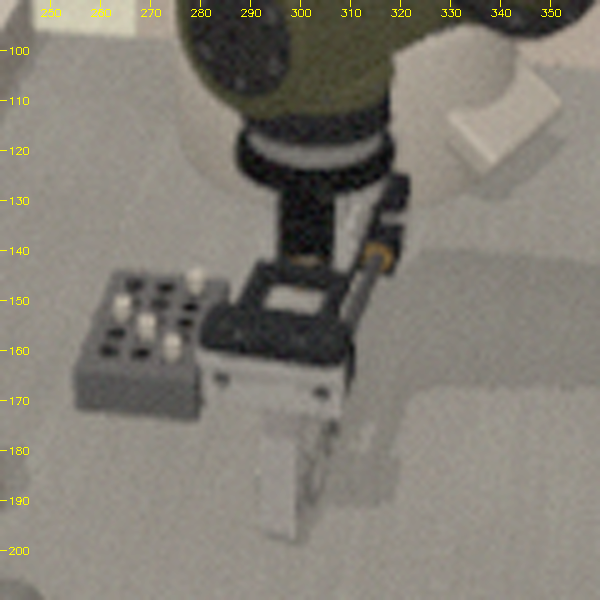

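View pics/w2.png

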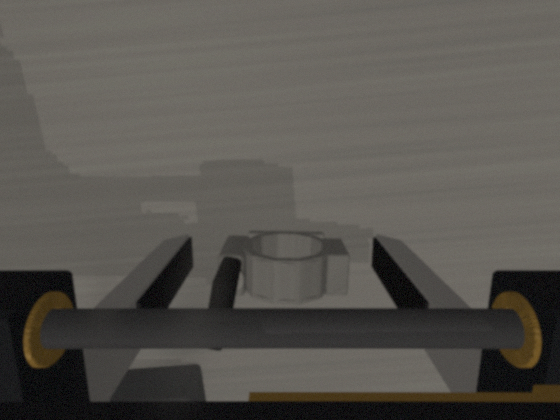

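```bash

python3 -m inch '[[0.4,0,1.5,0,0,0,1],[0,0,0,0,0,0,0.55],[0,0,0,0,0,0,0.55],[0,0,0,0,0,0,0.3],[0,0,0,0,0,0,0.3],[0,0,0,0,0,0,0.3]]' 40
python3 -c "
from h import *
s=monitor.get_state();print(s)
c=read_camera('wrist');cv2.imwrite('pics/w3.png',c['frame'][:,:,::-1])"
```

```text
time_s: 4.03
eef_pos: [517.4, -251.6, 203.1]
tool_rot: [0.041, 0.999, 0.0, -0.0]
wrist_force: [0.2, 0.2, 0.7]
width: 58.1
{'time_s': 4.025, 'joint_pos': array([-5.16245145e-01,  5.95199259e-01,  1.60938692e+00,  1.74715343e-06,
        9.37019253e-01, -2.00519040e+00]), 'joint_velocities': array([ 9.24861991e-04, -4.30450842e-04,  2.07089272e-04,  1.30485869e-03,
       -6.84582660e-05, -2.24087898e-03]), 'joint_torque': array([-1.06727304e-01, -6.17548442e+01, -2.79802823e+01, -6.54310919e-02,
        1.19345955e-02,  1.06218585e-02]), 'eef_pos': array([ 517.44154438, -251.60832102,  203.05067633]), 'tool_rot': array([ 4.09146299e-02,  9.99162646e-01,  3.55037353e-06, -5.36005039e-06]), 'wrist_force': array([0.19027625, 0.21990748, 0.70922914]), 'ft_torque': array([ 0.05889412, -0.00364712,  0.01931737]), 'width': 58.11927800985985}
```

View pics/w3.png

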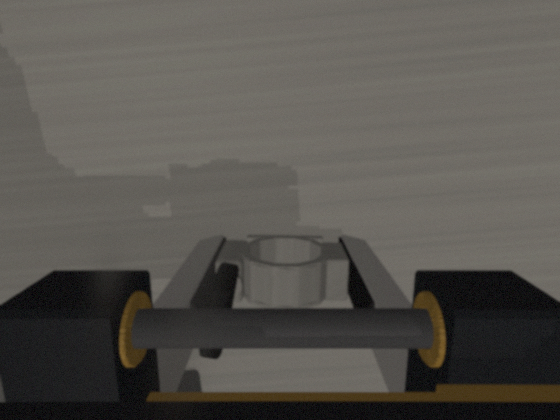

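```bash

python3 -m inch '[[0,0,-20,0,0,0,0.3],[0,0,-50,0,0,0,0.3],[0,0,-55,0,0,0,0.3],[0,0,-50,0,0,-0.155,0.3]]'
python3 -c "
from h import *
to([645,75,375],0.07,7)"
```

```text
time_s: 4.58
eef_pos: [517.2, -251.5, 379.9]
tool_rot: [-0.038, 0.999, -0.0, 0.0]
wrist_force: [-0.1, -0.1, -1.7]
width: 58.0
shift [-21.74  45.12   0.7 ] x 7
rot [-0.      0.      0.0008]
```

```bash

python3 -m inch '[[-21.7,45.1,0.5,0,0,0,0.3],[-21.7,45.1,0.5,0,0,0,0.3],[-21.7,45.1,0.5,0,0,0,0.3],[-21.7,45.1,0.5,0,0,0,0.3],[-21.7,45.1,0.5,0,0,0,0.3],[-21.7,45.1,0.5,0,0,0,0.3],[-21.7,45.1,0.5,0,0,0,0.3],[0,0,0,0,0,0,0.3],[0,0,0,0,0,0,0.3]]'
python3 - <<'E'
from h import *
s=monitor.get_state();c=read_camera("wrist");cv2.imwrite("pics/w4.png",c["frame"][:,:,::-1])
import pickle;pickle.dump((s,c),open("w4.pkl","wb"));print(s['eef_pos'],s['wrist_force'],s['width'])
crop(cv2.imread("pics/w4.png"),220,60,350,240,4,"pics/w4c.png")
E
```

```text
time_s: 5.7
eef_pos: [645.7, 74.0, 374.1]
tool_rot: [-0.037, 0.999, -0.0, -0.0]
wrist_force: [0.3, 0.4, -0.5]
width: 58.3
[645.73448796  74.0447959  374.11956758] [ 0.25756361  0.39661693 -0.46616035] 58.34239281464825
```

View pics/w4.png

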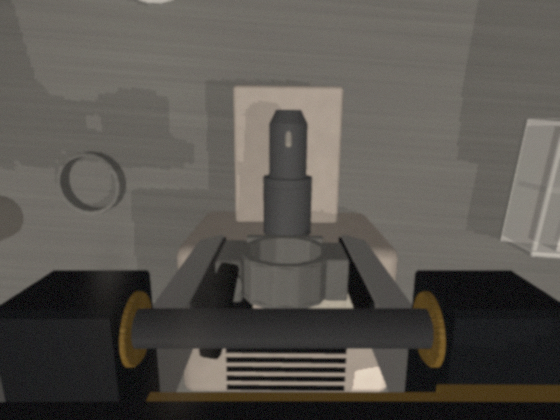

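View pics/w4c.png

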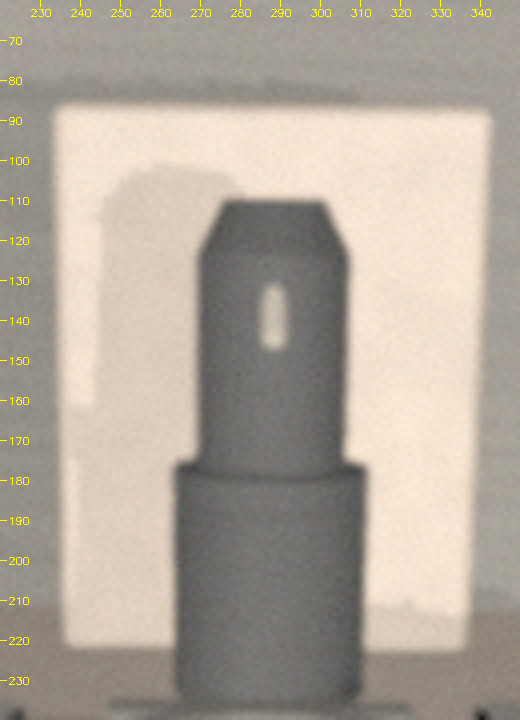

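```bash
python3 - <<'E'
from h import *
import pickle
np.set_printoptions(precision=2,suppress=True)
s,c=pickle.load(open("w4.pkl","rb"))
def a(uv,z): return atz(c,uv,z,s)
p={n:a(uv,48.3) for n,uv in dict(a=(233.5,87),b=(342.8,88),c=(236.2,221.5),d=(336.8,222.7)).items()}
print(p, np.linalg.norm(p['a']-p['b']))
m1=(p['a']+p['b'])/2;m2=(p['c']+p['d'])/2
print("step axis yaw",np.arctan2(*(m2-m1)[1::-1]),"lat", -np.arctan2(*(p['b']-p['a'])[:2]), "origin from step",m1+70*np.array([np.cos(.075),np.sin(.075),0]))
t1=a((288.7,125),75);t2=a((287.8,170),75);t3=a((288,180),75);t4=a((287.5,230),75);t0=a((288.5,111),75)
print(t0,t1,t2,t3,t4,"yaw",np.arctan2(*(t4-t1)[1::-1]))
print("face",a((288,175.5),94),"tip",a((288,110),75+6), a((288,110),75))
E
```

```text
{'a': array([556.18,  27.98,  48.3 ]), 'b': array([550.48, 115.89,  48.3 ]), 'c': array([668.35,  35.14,  48.3 ]), 'd': array([662.92, 123.29,  48.3 ])} 88.09209117540966
step axis yaw 0.06475201083565972 lat 0.0647419485338816 origin from step [623.13  77.18  48.3 ]
[572.32  73.24  75.  ] [582.47  74.19  75.  ] [616.4   76.14  75.  ] [624.19  76.9   75.  ] [664.75  79.64  75.  ] yaw 0.06619488573597725
face [617.94  76.12  94.  ] tip [571.83  72.74  81.  ] [571.63  72.82  75.  ]
```

```bash

python3 -c "
from h import *
to([546.3,69.6,375],0.065,2)"
```

```text
shift [49.71  1.63 -0.3 ] x 2
rot [-0.0001 -0.0003  0.0037]
```

```bash

python3 -m inch '[[49.7,1.6,0,0,0,0.0074,0.3],[49.7,1.6,0,0,0,0,0.3],[0,0,40,0,0,0,0.3],[0,0,40,0,0,0,0.3],[0,0,30,0,0,0,0.3],[0,0,0,0,0,0,0.3],[0,0,0,0,0,0,0.3]]'
python3 - <<'E'
from h import *
to([546.3,69.6,255],0.065,1)
for n in("scene","side","wrist"):
    c=read_camera(n);cv2.imwrite(f"pics/{n}5.png",c["frame"][:,:,::-1])
crop(cv2.imread("pics/side5.png"),190,150,320,290,5,"pics/c7.png")
crop(cv2.imread("pics/scene5.png"),250,130,370,240,5,"pics/c6.png")
s=monitor.get_state();print(s['eef_pos'],s['wrist_force'])
E
```

```text
time_s: 6.62
eef_pos: [546.8, 70.1, 266.0]
tool_rot: [-0.032, 0.999, 0.0, 0.001]
wrist_force: [-0.1, -0.2, -2.3]
width: 58.5
shift [ 0.51 -0.48 11.05] x 1
rot [-0.      0.0018 -0.    ]
[546.65562419  70.50020234 265.92307067] [ 0.95688726 -0.26614698 -1.15612643]
```

View pics/c7.png

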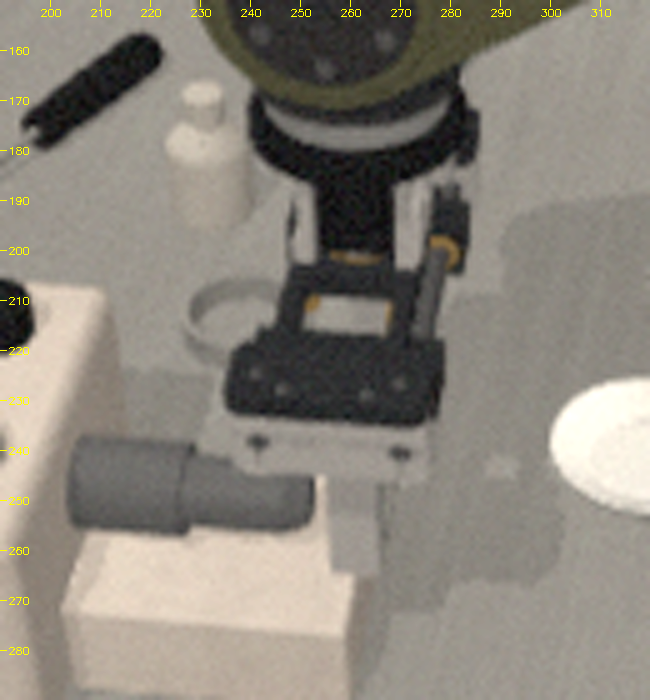

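View pics/c6.png

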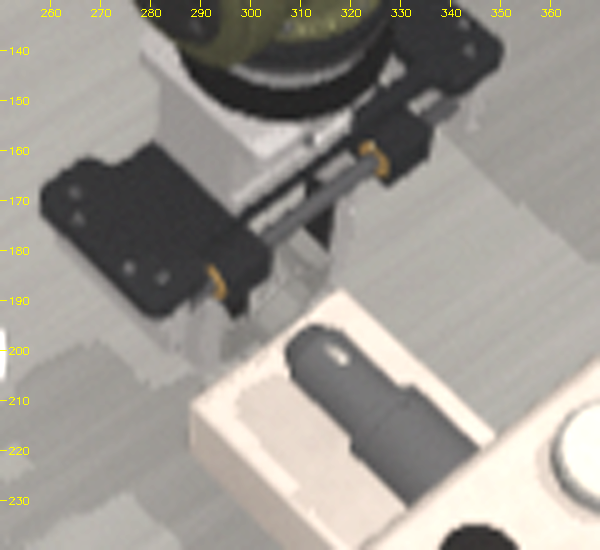

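View pics/wrist5.png

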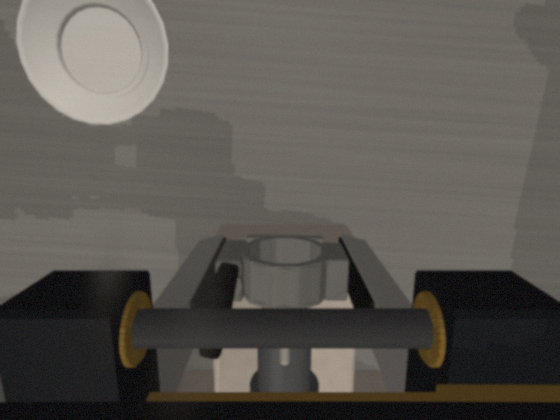

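```bash

python3 -m inch '[[0,-0.4,9,0,0,0,0.3],[0,0,2,0,0,0,0.3],[0,0,0,0,0,0,0.3],[0,0,0,0,0,0,0.3]]'
python3 - <<'E'
from h import *
s=monitor.get_state();print(s['eef_pos'],s['wrist_force'])
to([546.3,70.1,255],0.065,1)
c=read_camera("wrist");cv2.imwrite(f"pics/w6.png",c["frame"][:,:,::-1]);crop(cv2.imread("pics/w6.png"),210,220,360,395,4,"pics/w6c.png")
E
```

```text
time_s: 7.28
eef_pos: [546.5, 70.3, 253.6]
tool_rot: [-0.033, 0.999, -0.0, 0.0]
wrist_force: [0.3, 0.1, -2.0]
width: 58.2
[546.53187021  70.27924034 253.61770006] [ 0.29380446  0.07220956 -1.96070039]
shift [ 0.24 -0.16 -1.38] x 1
rot [-0.      0.0001  0.0008]
```

View pics/w6c.png

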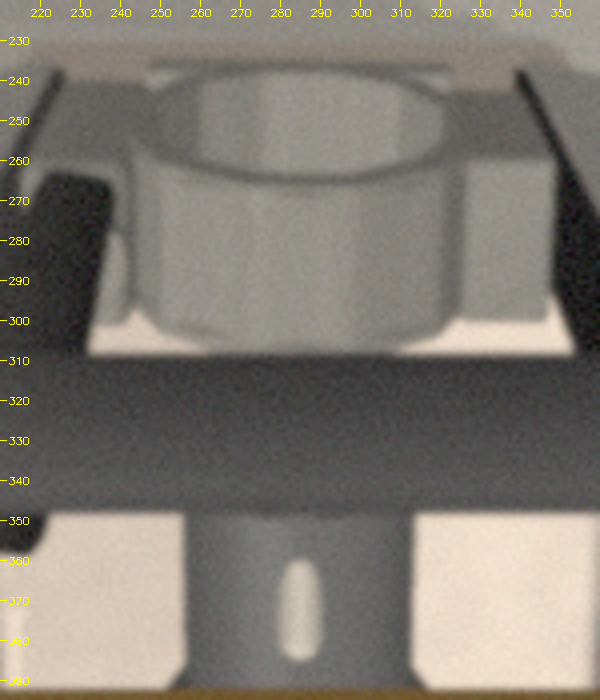

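```bash

python3 -m inch '[[0,-0.1,-1.4,0,0,0,0.3],[-5,0,0,0,0,0,0.3],[-5,0,0,0,0,0,0.3],[-5,0,0,0,0,0,0.3],[-4,0,0,0,0,0,0.3],[-2,0,0,0,0,0,0.3],[0,0,0,0,0,0,0.3]]'
python3 - <<'E'
from h import *
s=monitor.get_state();print(s['eef_pos'],s['wrist_force'],s['ft_torque'])
c=read_camera("wrist");cv2.imwrite(f"pics/w7.png",c["frame"][:,:,::-1]);crop(cv2.imread("pics/w7.png"),210,220,360,395,4,"pics/w7c.png")
E
```

```text
time_s: 8.2
eef_pos: [567.5, 71.5, 254.9]
tool_rot: [-0.033, 0.999, -0.0, -0.0]
wrist_force: [0.6, -0.2, -1.8]
width: 58.0
[567.49828749  71.53202098 254.85204474] [ 0.60152142 -0.16475489 -1.82579037] [ 0.06488498  0.02703046 -0.04288928]
```

View pics/w7c.png

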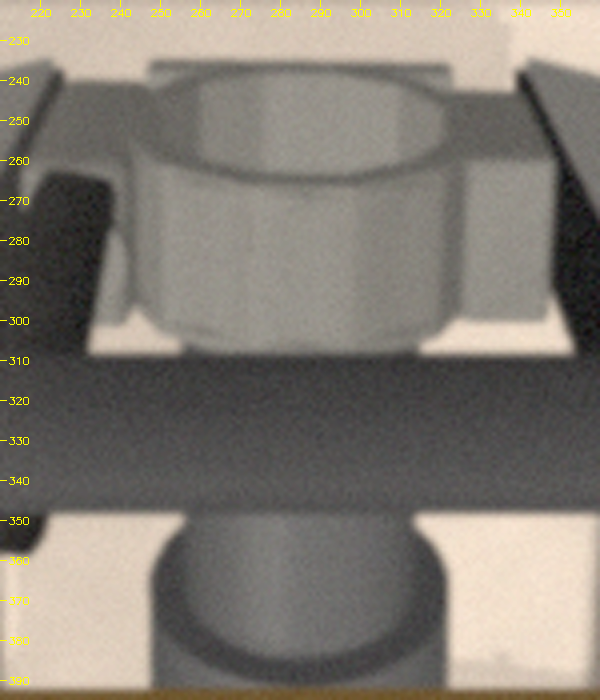

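```bash

python3 -m inch '[[-2,0.3,0,0,0,0,0.3],[-2,0,0,0,0,0,0.3],[-2,0,0,0,0,0,0.3],[-2,0,0,0,0,0,0.3]]'
python3 -m inch '[[-2,0,0,0,0,0,0.3],[-2,0,0,0,0,0,0.3],[-2,0,0,0,0,0,0.3],[-2,0,0,0,0,0,0.3]]'
python3 -m inch '[[-2,0,0,0,0,0,0.3],[-2,0,0,0,0,0,0.3],[-2,0,0,0,0,0,0.3],[-2,0,0,0,0,0,0.3]]'
```

```text
time_s: 8.75
eef_pos: [575.6, 72.4, 254.9]
tool_rot: [-0.033, 0.999, -0.0, 0.0]
wrist_force: [0.4, -0.3, -1.1]
width: 58.3
time_s: 9.25
eef_pos: [583.4, 72.9, 255.1]
tool_rot: [-0.033, 0.999, -0.0, -0.0]
wrist_force: [-3.6, 0.1, 3.8]
width: 58.1
time_s: 9.75
eef_pos: [591.5, 73.4, 255.1]
tool_rot: [-0.033, 0.999, 0.0, 0.0]
wrist_force: [-2.0, -0.2, 5.6]
width: 58.3
```

```bash

python3 -m inch '[[-2,0,0,0,0,0,0.3],[-2,0,0,0,0,0,0.3],[-2,0,0,0,0,0,0.3],[-2,0,0,0,0,0,0.3]]'
python3 -m inch '[[-1,0,0,0,0,0,0.3],[-1,0,0,0,0,0,0.3]]'
python3 -m inch '[[-1,0,0,0,0,0,0.3],[-1,0,0,0,0,0,0.3]]'
```

```text
time_s: 10.25
eef_pos: [599.5, 73.9, 255.0]
tool_rot: [-0.033, 0.999, -0.0, -0.0]
wrist_force: [-1.1, -0.9, 5.0]
width: 58.6
time_s: 10.5
eef_pos: [601.4, 74.1, 254.9]
tool_rot: [-0.033, 0.999, -0.0, -0.0]
wrist_force: [-3.8, -0.5, 4.8]
width: 59.1
time_s: 10.75
eef_pos: [603.4, 74.2, 254.9]
tool_rot: [-0.033, 0.999, -0.0, 0.0]
wrist_force: [-0.4, -0.8, 0.2]
width: 58.3
```

```bash

python3 -m inch '[[-0.5,0,0,0,0,0,0.3],[-0.5,0,0,0,0,0,0.3]]'
python3 -m inch '[[-0.5,0,0,0,0,0,0.3],[-0.3,0,0,0,0,0,0.3]]'
python3 -m inch '[[-0.3,0,0,0,0,0,0.3],[-0.3,0,0,0,0,0,0.3]]'
```

```text
time_s: 11.0
eef_pos: [604.3, 74.3, 254.6]
tool_rot: [-0.033, 0.999, -0.0, -0.0]
wrist_force: [0.3, -0.3, -1.3]
width: 58.4
time_s: 11.25
eef_pos: [605.1, 74.3, 254.7]
tool_rot: [-0.033, 0.999, -0.0, -0.0]
wrist_force: [0.4, 0.3, -1.3]
width: 58.1
time_s: 11.5
eef_pos: [605.8, 74.4, 254.9]
tool_rot: [-0.033, 0.999, 0.0, -0.0]
wrist_force: [0.3, -0.7, -1.3]
width: 58.4
```

```bash

python3 -m inch '[[-0.3,0,0,0,0,0,0.3],[0,0,0,0,0,0,0.3]]'
```

```text
time_s: 11.75
eef_pos: [606.1, 74.4, 255.0]
tool_rot: [-0.033, 0.999, -0.0, 0.0]
wrist_force: [0.5, 0.7, -1.2]
width: 58.4
```

```bash

python3 -m inch '[[-0.3,0,0,0,0,0,0.3],[0,0,0,0,0,0,0.3]]'
python3 -m inch '[[-0.3,0,0,0,0,0,0.3],[0,0,0,0,0,0,0.3]]'
python3 -m inch '[[-0.3,0,0,0,0,0,0.3],[0,0,0,0,0,0,0.3]]'
```

```text
time_s: 12.0
eef_pos: [606.4, 74.4, 255.0]
tool_rot: [-0.033, 0.999, 0.0, 0.0]
wrist_force: [0.1, -0.4, -1.5]
width: 58.4
time_s: 12.25
eef_pos: [606.7, 74.4, 255.0]
tool_rot: [-0.033, 0.999, -0.0, 0.0]
wrist_force: [0.3, 0.7, -1.2]
width: 58.5
time_s: 12.5
eef_pos: [607.0, 74.4, 254.9]
tool_rot: [-0.033, 0.999, -0.0, -0.0]
wrist_force: [0.1, 0.5, -2.2]
width: 58.3
```

```bash

python3 -m inch '[[-0.3,0,0,0,0,0,0.3],[0,0,0,0,0,0,0.3]]'
python3 -m inch '[[-0.3,0,0,0,0,0,0.3],[0,0,0,0,0,0,0.3]]'
python3 -m inch '[[-0.3,0,0,0,0,0,0.3],[0,0,0,0,0,0,0.3]]'
```

```text
time_s: 12.75
eef_pos: [607.3, 74.5, 254.9]
tool_rot: [-0.033, 0.999, -0.0, -0.0]
wrist_force: [-1.4, -0.3, -1.4]
width: 58.2
time_s: 13.0
eef_pos: [607.6, 74.5, 255.0]
tool_rot: [-0.033, 0.999, -0.0, 0.0]
wrist_force: [-0.9, -0.3, -0.8]
width: 58.5
time_s: 13.25
eef_pos: [607.9, 74.5, 255.0]
tool_rot: [-0.033, 0.999, -0.0, 0.0]
wrist_force: [0.9, -0.4, -1.1]
width: 57.9
```

```bash

python3 -m inch '[[-0.3,0,0,0,0,0,0.3],[0,0,0,0,0,0,0.3]]'
python3 -m inch '[[-0.3,0,0,0,0,0,0.3],[0,0,0,0,0,0,0.3]]'
python3 -c "
from h import *
c=read_camera('side');cv2.imwrite('pics/s8.png',c['frame'][:,:,::-1]);crop(cv2.imread('pics/s8.png'),190,180,290,290,6,'pics/s8c.png')
c=read_camera('scene');cv2.imwrite('pics/sc8.png',c['frame'][:,:,::-1]);crop(cv2.imread('pics/sc8.png'),280,160,380,250,7,'pics/sc8c.png')"
```

```text
time_s: 13.5
eef_pos: [608.2, 74.5, 254.9]
tool_rot: [-0.033, 0.999, 0.0, -0.0]
wrist_force: [0.6, -0.3, -1.7]
width: 58.0
time_s: 13.75
eef_pos: [608.4, 74.5, 255.0]
tool_rot: [-0.033, 0.999, 0.0, -0.0]
wrist_force: [0.6, 0.3, -1.7]
width: 58.2
```

View pics/s8c.png

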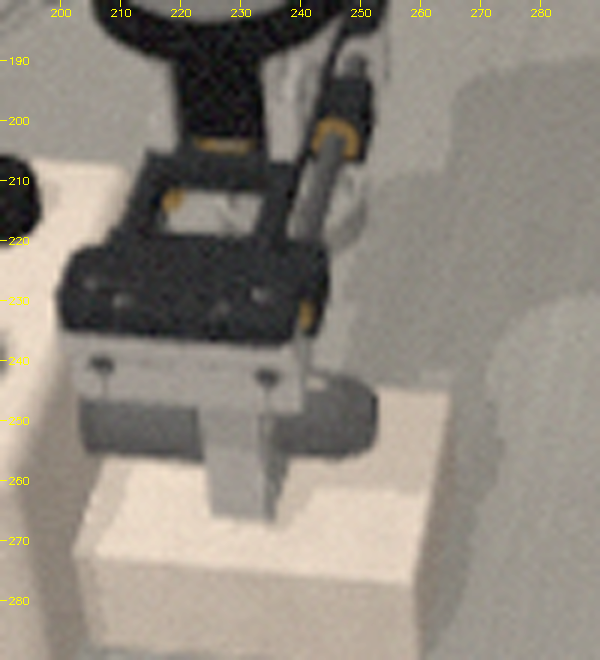

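View pics/sc8c.png

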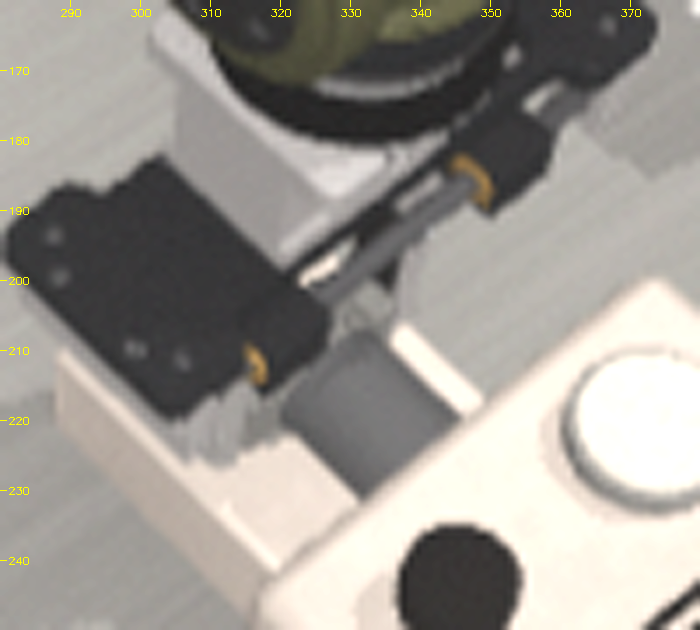

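The band is nearly at the collar in both views, with no contact force yet. I'll continue in small steps.

```bash

python3 -m inch '[[-0.4,0,0,0,0,0,0.3],[0,0,0,0,0,0,0.3]]'
python3 -m inch '[[-0.3,0,0,0,0,0,0.3],[0,0,0,0,0,0,0.3]]'
```

```text
time_s: 14.1
eef_pos: [608.7, 74.6, 254.9]
tool_rot: [-0.033, 0.999, -0.0, -0.0]
wrist_force: [-3.2, -0.1, 1.4]
width: 58.0
time_s: 14.35
eef_pos: [608.9, 74.6, 254.9]
tool_rot: [-0.033, 0.999, -0.0, -0.001]
wrist_force: [-7.7, -1.4, 2.7]
width: 58.5
```

```bash

python3 -m inch '[[-0.3,0,0,0,0,0,0.3],[0,0,0,0,0,0,0.3]]'
```

```text
time_s: 14.6
eef_pos: [609.0, 74.6, 254.9]
tool_rot: [-0.033, 0.999, -0.0, -0.001]
wrist_force: [-9.1, -1.6, 3.3]
width: 58.6
```

```bash

python3 -m inch '[[-0.3,0,0,0,0,0,0.3],[0,0,0,0,0,0,0.3]]'
```

```text
time_s: 14.85
eef_pos: [609.2, 74.6, 254.9]
tool_rot: [-0.033, 0.999, -0.0, -0.001]
wrist_force: [-12.3, -1.8, 4.7]
width: 58.3
```

```bash

python3 -m inch '[[0.6,0,0,0,0,0,0.3],[0,0,1,0,0,0,0.3],[0,0,1,0,0,0,0.3],[0,0,0,0,0,0,0.3]]'
```

```text
time_s: 15.35
eef_pos: [608.8, 74.6, 252.8]
tool_rot: [-0.033, 0.999, 0.0, -0.001]
wrist_force: [-6.9, 0.4, 2.3]
width: 58.2
```

```bash

python3 -m inch '[[0,0,0.4,0,0,0,0.3],[0,0,0,0,0,0,0.3]]'
python3 -m inch '[[0,0,0,0,0,0,0.66],[0,0,0,0,0,0,0.66],[0,0,0,0,0,0,0.72],[0,0,0,0,0,0,0.72]]'
python3 -c "
from h import *
c=read_camera('wrist');cv2.imwrite('pics/w9.png',c['frame'][:,:,::-1])"
```

```text
time_s: 15.6
eef_pos: [608.8, 74.6, 252.5]
tool_rot: [-0.033, 0.999, -0.0, -0.001]
wrist_force: [-7.5, -0.5, 2.6]
width: 58.2
time_s: 16.1
eef_pos: [609.2, 74.6, 252.6]
tool_rot: [-0.033, 0.999, 0.0, 0.0]
wrist_force: [0.9, 0.1, 0.2]
width: 67.6
```

View pics/w9.png

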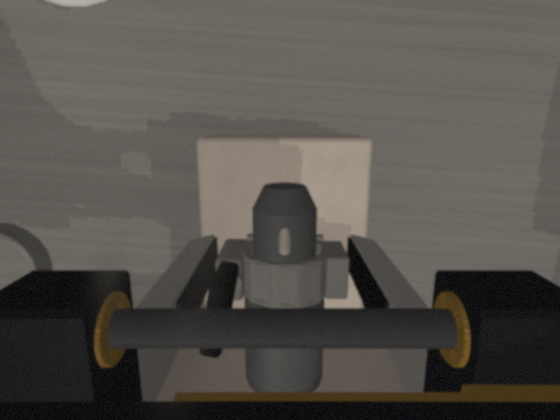

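```bash

python3 -m inch '[[0,0,-20,0,0,0,0.75],[0,0,-40,0,0,0,0.75],[0,0,-40,0,0,0,0.75],[-40,-10,0,0,0,0,0.75],[0,0,0,0,0,0,0.4],[0,0,0,0,0,0,0.4]]'
python3 - <<'E'
from h import *
s=monitor.get_state();c=read_camera("wrist");cv2.imwrite("pics/w10.png",c["frame"][:,:,::-1])
import pickle;pickle.dump((s,c),open("w10.pkl","wb"));print(s['eef_pos'],s['wrist_force'],s['width'])
crop(cv2.imread("pics/w10.png"),220,80,350,240,4,"pics/w10c.png")
E
```

```text
time_s: 16.9
eef_pos: [649.3, 67.3, 352.9]
tool_rot: [-0.033, 0.999, 0.0, -0.0]
wrist_force: [-0.6, 0.7, 0.1]
width: 53.6
[649.30263563  67.31255025 352.94009852] [-0.64229288  0.72020052  0.09982012] 53.61655186728756
```

View pics/w10.png

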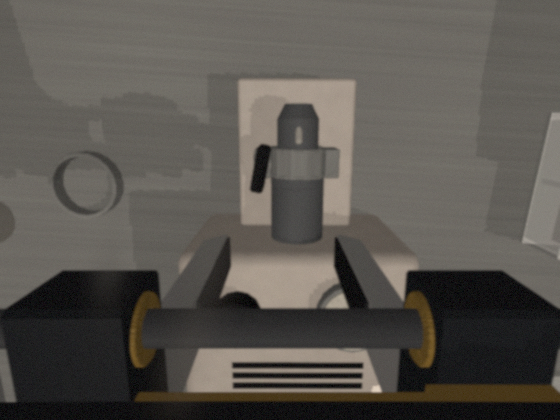

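View pics/w10c.png

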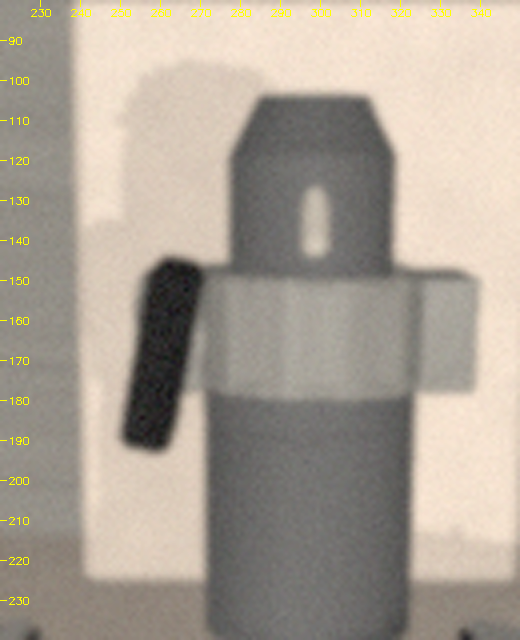

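```bash
cat > ov2.py <<'E'
from h import *
import pickle,sys
pk,kx,ky,ka,out=sys.argv[1],*map(float,sys.argv[2:5]),sys.argv[5]
s,c=pickle.load(open(pk,"rb"));S=6;x0,y0,x1,y1=215,100,345,230
im=cv2.convertScaleAbs(cv2.resize(c['frame'][y0:y1,x0:x1,::-1],None,fx=S,fy=S,interpolation=cv2.INTER_CUBIC),alpha=1.4,beta=10)
def pl(P,col):
    q=(proj(c,P,s)-[x0,y0]+.5)*S;cv2.polylines(im,[q.astype(np.int32)],True,col,1)
r=R.from_rotvec([0,0,ka]).as_matrix()
for z,col in((97.5,(0,100,200)),(121.5,(0,255,255))):
    P=np.array([(-14,-4,0),(14,-4,0),(14,4,0),(-14,4,0)],float)@r.T+np.array([kx,ky,z]);pl(P,col)
r=R.from_rotvec([0,0,.065]).as_matrix()
b=np.array([kx,ky,0])+r@np.array([0,24.5,0])
for y0_,y1_,z in((28,20,84.5),(-30.5,-18,87.5)):
    pl(np.array([(-10,y0_,0),(10,y0_,0),(10,y1_,0),(-10,y1_,0)],float)@r.T+b+[0,0,z],(0,255,0))
cv2.imwrite(out,im)
E
python3 ov2.py w10.pkl 612 51.3 -0.11 pics/o3.png
```

```text
(no output)
```

View pics/o3.png

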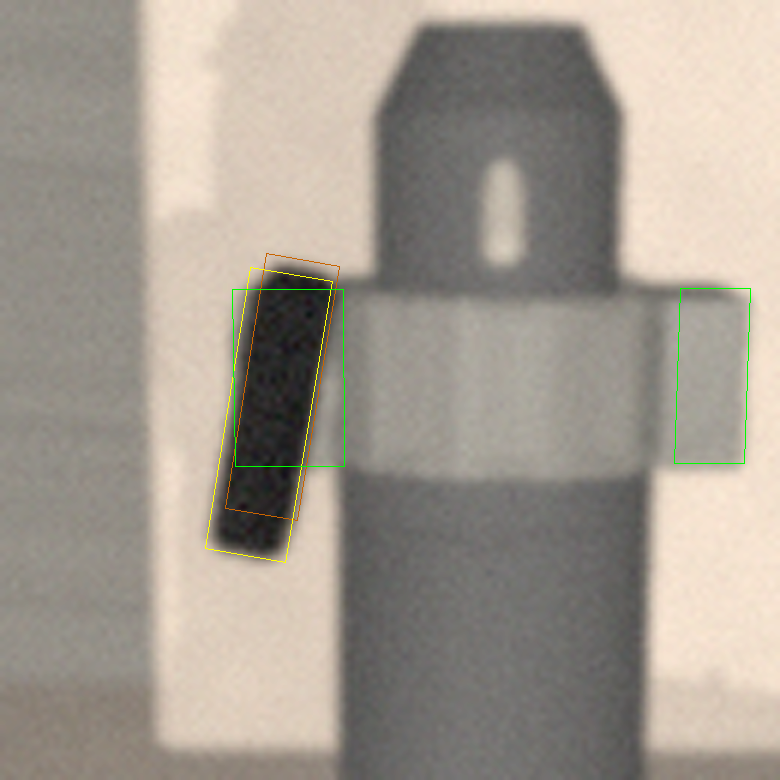

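```bash

python3 -c "
from h import *
to([612.2,51.4,294.5],-0.12,1)"
```

```text
shift [ 37.92 -13.52  58.44] x 1
rot [-0.     -0.0002  0.1859]
```

```bash

python3 -m inch '[[37.9,-13.5,0,0,0,0,0.28],[0,0,0,0,0,0.186,0.28],[0,0,10,0,0,0,0.28],[0,0,0,0,0,0,0.28]]'
python3 - <<'E'
from h import *
to([612.2,51.4,294.5],-0.12,1)
s=monitor.get_state();c=read_camera("wrist");cv2.imwrite("pics/w11.png",c["frame"][:,:,::-1]);print(s['width'],s['eef_pos'])
E
```

```text
time_s: 17.45
eef_pos: [612.6, 51.5, 341.5]
tool_rot: [0.058, 0.998, -0.0, -0.001]
wrist_force: [0.9, 0.5, 0.4]
width: 26.4
shift [ 0.3  -0.12 47.01] x 1
rot [-0.0002 -0.0017  0.0041]
26.390613342343897 [612.59071764  51.4825281  341.50957326]
```

View pics/w11.png

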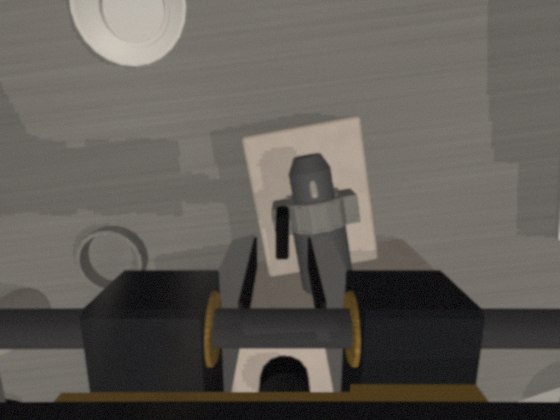

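```bash

python3 -m inch '[[0.3,0,15,0,0,0,0.28],[0,0,20,0,0,0,0.28],[0,0,11.5,0,0,0,0.28],[0,0,0,0,0,0,0.28],[0,0,0,0,0,0,0.28]]'
python3 - <<'E'
from h import *
to([612.2,51.4,294.5],-0.12,1)
s=monitor.get_state();c=read_camera("wrist");cv2.imwrite("pics/w12.png",c["frame"][:,:,::-1])
c=read_camera("side");cv2.imwrite("pics/s12.png",c["frame"][:,:,::-1]);crop(cv2.imread('pics/s12.png'),190,170,290,280,6,'pics/s12c.png')
E
```

```text
time_s: 18.12
eef_pos: [612.6, 51.3, 296.6]
tool_rot: [0.06, 0.998, 0.0, 0.0]
wrist_force: [-0.4, 0.5, -0.1]
width: 26.3
shift [0.44 0.01 2.11] x 1
rot [0.0001 0.0009 0.0001]
```

View pics/w12.png

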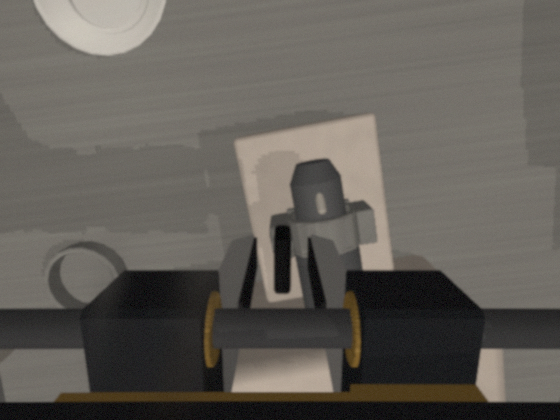

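View pics/s12c.png

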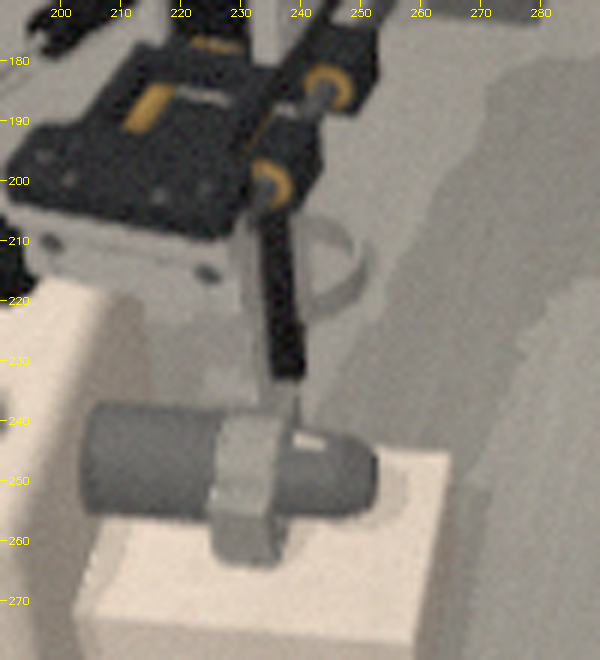

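```bash

python3 -m inch '[[0.3,0,1.3,0,0,0,0.28],[0,0,0,0,0,0,0.15],[0,0,0,0,0,0,0],[0,0,0,0,0,0,0],[0,0,0,0,0,0,0]]' 30
python3 - <<'E'
from h import *
s=monitor.get_state();print({k:s[k] for k in('eef_pos','tool_rot','wrist_force','ft_torque','width','joint_pos')})
E
```

```text
time_s: 18.85
eef_pos: [612.2, 51.4, 294.8]
tool_rot: [0.06, 0.998, 0.0, 0.0]
wrist_force: [0.0, -0.6, 1.3]
width: 7.7
{'eef_pos': array([612.19914497,  51.35020292, 294.79753676]), 'tool_rot': array([6.00509628e-02, 9.98195311e-01, 7.78214976e-06, 4.52907169e-05]), 'wrist_force': array([ 0.00255622, -0.5596694 ,  1.28421111]), 'ft_torque': array([ 0.02017158, -0.00535658, -0.01154856]), 'width': 7.689239115605686, 'joint_pos': array([ 2.40709031e-02,  5.45484524e-01,  1.43967611e+00,  8.62531324e-06,
        1.15634045e+00, -1.42655467e+00])}
```

```bash
cat > lg.py <<'E'
from h import *
s=monitor.get_state()
q=s['tool_rot'];y=2*np.arctan2(q[0],q[1])-0.1202
f=s['wrist_force'];t=s['ft_torque']
print("t %.2f turned %.3f  Tz %.3f  F %s Txy %s pos %s w %.1f"%(s['time_s'],y,t[2],np.round(f,1),np.round(t[:2],2),np.round(s['eef_pos'],1),s['width']))
E
python3 -m inch '[[0,0,0,0,0,0.05,0],[0,0,0,0,0,0.05,0],[0,0,0,0,0,0.05,0]]' >/dev/null; python3 lg.py
python3 -m inch '[[0,0,0,0,0,0.05,0],[0,0,0,0,0,0.05,0]]' >/dev/null; python3 lg.py
```

```text
t 19.23 turned 0.151  Tz 0.162  F [-2.6 -1.2  2.1] Txy [-0.06  0.66] pos [612.   51.3 294.7] w 7.8
t 19.48 turned 0.251  Tz 0.173  F [-3.2 -0.1  2. ] Txy [-0.12  0.69] pos [612.   51.3 294.7] w 8.0
```

```bash

python3 -m inch '[[0,0,0,0,0,0.08,0],[0,0,0,0,0,0.08,0],[0,0,0,0,0,0.08,0]]' >/dev/null; python3 lg.py
python3 -m inch '[[0,0,0,0,0,0.08,0],[0,0,0,0,0,0.08,0],[0,0,0,0,0,0.08,0]]' >/dev/null; python3 lg.py
python3 -m inch '[[0,0,0,0,0,0.05,0],[0,0,0,0,0,0.05,0]]' >/dev/null; python3 lg.py
python3 -m inch '[[0,0,0,0,0,0.04,0],[0,0,0,0,0,0.04,0]]' >/dev/null; python3 lg.py
```

```text
t 19.85 turned 0.493  Tz 0.152  F [-3.5 -0.7  2.8] Txy [-0.3   0.73] pos [612.   51.2 294.7] w 7.6
t 20.23 turned 0.732  Tz 0.178  F [-4.1 -2.8  3.3] Txy [-0.49  0.89] pos [612.   51.1 294.7] w 7.8
t 20.48 turned 0.832  Tz 0.172  F [-4.1 -3.2  2.7] Txy [-0.49  0.97] pos [611.9  51.1 294.7] w 7.5
t 20.73 turned 0.911  Tz 0.123  F [-4.4 -2.9  2.6] Txy [-0.64  1.08] pos [611.9  51.1 294.7] w 8.2
```

```bash

python3 -m inch '[[-0.1,-0.2,0,0,0,0.04,0],[0,0,0,0,0,0.04,0]]' >/dev/null; python3 lg.py
python3 -m inch '[[0,0,0,0,0,0.04,0],[0,0,0,0,0,0.04,0]]' >/dev/null; python3 lg.py
python3 -m inch '[[0,0,0,0,0,0.04,0]]' >/dev/null; python3 lg.py
python3 -m inch '[[0,0,0,0,0,0.04,0]]' >/dev/null; python3 lg.py
```

```text
t 20.98 turned 0.991  Tz 0.137  F [-3.8 -1.1  2.6] Txy [-0.38  0.89] pos [611.8  51.  294.7] w 8.0
t 21.23 turned 1.071  Tz 0.212  F [-4.7 -2.6  3.8] Txy [-0.41  0.96] pos [611.8  51.  294.7] w 7.7
t 21.35 turned 1.111  Tz 0.194  F [-4.8 -1.2  2.8] Txy [-0.42  0.99] pos [611.8  51.  294.7] w 7.9
t 21.48 turned 1.151  Tz 0.166  F [-4.9 -1.9  3.4] Txy [-0.42  1.05] pos [611.8  51.  294.7] w 7.9
```

```bash

python3 -m inch '[[0,0,0,0,0,0.04,0]]' >/dev/null; python3 lg.py
python3 -m inch '[[0,0,0,0,0,0.04,0]]' >/dev/null; python3 lg.py
python3 -m inch '[[0,0,0,0,0,0.04,0]]' >/dev/null; python3 lg.py
```

```text
t 21.60 turned 1.191  Tz 0.177  F [-3.9 -2.9  2.7] Txy [-0.43  1.01] pos [611.8  51.  294.7] w 7.8
t 21.73 turned 1.231  Tz 0.143  F [-5.6 -1.9  3.3] Txy [-0.47  1.07] pos [611.8  51.  294.7] w 7.8
t 21.85 turned 1.271  Tz 0.119  F [-5.3 -2.   2.9] Txy [-0.44  1.04] pos [611.8  51.  294.7] w 7.9
```

```bash

python3 -m inch '[[0,-0.1,0,0,0,0.02,0]]' >/dev/null; python3 lg.py
python3 -m inch '[[0,0,0,0,0,0.02,0]]' >/dev/null; python3 lg.py
python3 -m inch '[[0,0,0,0,0,0.02,0]]' >/dev/null; python3 lg.py
python3 -m inch '[[0,0,0,0,0,0.02,0]]' >/dev/null; python3 lg.py
```

```text
t 21.98 turned 1.291  Tz 0.206  F [-4.4 -2.8  2.5] Txy [-0.45  0.96] pos [611.7  50.9 294.7] w 7.8
t 22.10 turned 1.311  Tz 0.202  F [-4.6 -2.8  3.3] Txy [-0.44  1.1 ] pos [611.7  51.  294.7] w 7.9
t 22.23 turned 1.331  Tz 0.147  F [-4.3 -2.   2.7] Txy [-0.45  1.07] pos [611.7  51.  294.7] w 7.8
t 22.35 turned 1.351  Tz 0.155  F [-5.3 -2.1  2.8] Txy [-0.47  1.09] pos [611.7  51.  294.7] w 7.7
```

```bash

python3 -m inch '[[0,0,0,0,0,0.02,0]]' >/dev/null; python3 lg.py
python3 -m inch '[[0,0,0,0,0,0.02,0]]' >/dev/null; python3 lg.py
python3 -m inch '[[0,0,0,0,0,0.02,0]]' >/dev/null; python3 lg.py
python3 -m inch '[[0,0,0,0,0,0.02,0]]' >/dev/null; python3 lg.py
```

```text
t 22.48 turned 1.371  Tz 0.184  F [-5.1 -2.3  3.2] Txy [-0.46  1.03] pos [611.7  51.  294.7] w 7.1
t 22.60 turned 1.391  Tz 0.127  F [-5.5 -2.2  2.1] Txy [-0.51  1.12] pos [611.7  50.9 294.7] w 8.0
t 22.73 turned 1.411  Tz 0.131  F [-5.3 -2.5  3.4] Txy [-0.48  1.11] pos [611.7  51.  294.7] w 7.9
t 22.85 turned 1.431  Tz 0.150  F [-4.9 -2.2  3.1] Txy [-0.48  1.18] pos [611.7  50.9 294.7] w 7.6
```

```bash

python3 -m inch '[[0,0,0,0,0,0.025,0]]' >/dev/null; python3 lg.py
python3 -m inch '[[0,0,0,0,0,0.025,0]]' >/dev/null; python3 lg.py
python3 -m inch '[[0,0,0,0,0,0.025,0]]' >/dev/null; python3 lg.py
python3 -m inch '[[0,0,0,0,0,0.025,0]]' >/dev/null; python3 lg.py
```

```text
t 22.98 turned 1.456  Tz 0.163  F [-5.4 -1.9  3.4] Txy [-0.49  1.12] pos [611.7  50.9 294.7] w 7.8
t 23.10 turned 1.481  Tz 0.117  F [-5.1 -2.4  3. ] Txy [-0.48  1.08] pos [611.7  51.  294.7] w 8.0
t 23.23 turned 1.506  Tz 0.105  F [-5.7 -2.   4.1] Txy [-0.48  1.15] pos [611.7  51.  294.7] w 8.1
t 23.35 turned 1.531  Tz 0.107  F [-5.4 -1.8  3.3] Txy [-0.47  1.1 ] pos [611.7  51.  294.7] w 8.2
```

```bash

python3 -m inch '[[0,0,0,0,0,0.025,0]]' >/dev/null; python3 lg.py
python3 -m inch '[[0,0,0,0,0,0.025,0]]' >/dev/null; python3 lg.py
```

```text
t 23.48 turned 1.556  Tz 0.122  F [-5.2 -2.8  2.4] Txy [-0.44  1.16] pos [611.7  51.  294.7] w 7.2
t 23.60 turned 1.581  Tz 0.166  F [-6.3 -3.2  2.9] Txy [-0.45  1.18] pos [611.7  51.  294.7] w 7.6
```

```bash

python3 -m inch '[[0,-0.2,0,0,0,0.025,0]]' >/dev/null; python3 lg.py
python3 -m inch '[[0,0,0,0,0,0.025,0]]' >/dev/null; python3 lg.py
python3 -m inch '[[0,0,0,0,0,0.025,0]]' >/dev/null; python3 lg.py
python3 -m inch '[[0,0,0,0,0,0.025,0]]' >/dev/null; python3 lg.py
```

```text
t 23.73 turned 1.606  Tz 0.204  F [-4.9 -2.3  2.5] Txy [-0.44  0.95] pos [611.6  51.  294.7] w 7.8
t 23.85 turned 1.631  Tz 0.174  F [-4.2 -4.2  3.1] Txy [-0.56  1.05] pos [611.6  51.  294.7] w 7.9
t 23.98 turned 1.656  Tz 0.193  F [-5.1 -2.9  3.4] Txy [-0.53  1.13] pos [611.6  51.  294.7] w 7.9
t 24.10 turned 1.681  Tz 0.120  F [-4.6 -3.   3.4] Txy [-0.55  1.11] pos [611.6  51.  294.7] w 7.6
```

```bash

python3 -m inch '[[0,0,0,0,0,0.025,0]]' >/dev/null; python3 lg.py
python3 -m inch '[[0,0,0,0,0,0.025,0]]' >/dev/null; python3 lg.py
```

```text
t 24.23 turned 1.706  Tz 0.151  F [-5.2 -2.4  2.3] Txy [-0.5   1.16] pos [611.6  51.  294.7] w 7.4
t 24.35 turned 1.731  Tz 0.140  F [-5.3 -2.7  4.2] Txy [-0.51  1.17] pos [611.6  51.  294.7] w 8.0
```

```bash

python3 -m inch '[[0,0,0,0,0,0.025,0]]' >/dev/null; python3 lg.py
python3 -m inch '[[0,0,0,0,0,0.025,0]]' >/dev/null; python3 lg.py
python3 -m inch '[[0,0,0,0,0,0.025,0]]' >/dev/null; python3 lg.py
python3 -m inch '[[0,0,0,0,0,0.025,0]]' >/dev/null; python3 lg.py
```

```text
t 24.48 turned 1.756  Tz 0.198  F [-4.7 -2.1  2.9] Txy [-0.54  1.15] pos [611.6  51.  294.7] w 7.7
t 24.60 turned 1.781  Tz 0.158  F [-6.1 -2.2  3.4] Txy [-0.57  1.21] pos [611.5  51.  294.7] w 7.7
t 24.73 turned 1.806  Tz 0.161  F [-5.7 -3.1  3. ] Txy [-0.56  1.19] pos [611.5  51.  294.7] w 7.9
t 24.85 turned 1.831  Tz 0.164  F [-6.5 -2.   2.9] Txy [-0.53  1.24] pos [611.5  51.  294.7] w 7.7
```

```bash

python3 -m inch '[[0,0,0,0,0,0.025,0]]' >/dev/null; python3 lg.py
python3 -m inch '[[0,0,0,0,0,0.025,0]]' >/dev/null; python3 lg.py
```

```text
t 24.98 turned 1.856  Tz 0.154  F [-5.5 -2.4  2.3] Txy [-0.48  1.29] pos [611.5  51.  294.6] w 8.1
t 25.10 turned 1.881  Tz 0.213  F [-5.8 -2.1  2.3] Txy [-0.44  1.33] pos [611.5  51.  294.6] w 7.8
```

```bash

python3 -m inch '[[0,0,0,0,0,0.02,0]]' >/dev/null; python3 lg.py
python3 -m inch '[[0,0,0,0,0,0.02,0]]' >/dev/null; python3 lg.py
python3 -m inch '[[0,0,0,0,0,0.02,0]]' >/dev/null; python3 lg.py
```

```text
t 25.23 turned 1.901  Tz 0.194  F [-5.3 -2.4  3.1] Txy [-0.47  1.27] pos [611.5  51.  294.6] w 7.9
t 25.35 turned 1.921  Tz 0.181  F [-5.1 -3.   3.2] Txy [-0.46  1.35] pos [611.5  51.  294.6] w 8.2
t 25.48 turned 1.941  Tz 0.213  F [-6.5 -1.6  2.2] Txy [-0.51  1.27] pos [611.5  51.  294.6] w 7.9
```

```bash

python3 -m inch '[[0,0,0,0,0,0.015,0]]' >/dev/null; python3 lg.py
python3 -m inch '[[0,0,0,0,0,0.015,0]]' >/dev/null; python3 lg.py
```

```text
t 25.60 turned 1.956  Tz 0.230  F [-6.3 -2.6  2.7] Txy [-0.44  1.34] pos [611.5  51.1 294.6] w 7.7
t 25.73 turned 1.971  Tz 0.219  F [-5.8 -1.8  2.7] Txy [-0.41  1.4 ] pos [611.5  51.  294.6] w 7.9
```

```bash

python3 -m inch '[[0,0,0,0,0,0.01,0]]' >/dev/null; python3 lg.py
python3 -m inch '[[0,0,0,0,0,0.01,0]]' >/dev/null; python3 lg.py
```

```text
t 25.85 turned 1.980  Tz 0.233  F [-6.6 -2.   2.4] Txy [-0.48  1.29] pos [611.5  51.  294.6] w 7.8
t 25.98 turned 1.990  Tz 0.205  F [-6.2 -1.8  3.4] Txy [-0.42  1.34] pos [611.5  51.  294.6] w 7.8
```

```bash
cat > fit.py <<'E'
import numpy as np
d="""1.071 .212 1.111 .194 1.151 .166 1.191 .177 1.231 .143 1.271 .119 1.291 .206 1.311 .202 1.331 .147 1.351 .155 1.371 .184 1.391 .127 1.411 .131 1.431 .150 1.456 .163 1.481 .117 1.506 .105 1.531 .107 1.556 .122 1.581 .166 1.606 .204 1.631 .174 1.656 .193 1.681 .120 1.706 .151 1.731 .140 1.756 .198 1.781 .158 1.806 .161 1.831 .164 1.856 .154 1.881 .213 1.901 .194 1.921 .181 1.941 .213 1.956 .230 1.971 .219 1.980 .233 1.990 .205 """
import sys
d+=" ".join(sys.argv[1:])
a=np.array(d.split(),float).reshape(-1,2);x,y=a.T
r=[]
for a0 in np.arange(1.6,2.2,.01):
    m=.8*np.clip(x-a0,0,None);T0=(y-m).mean();r.append((((y-m-T0)**2).sum(),a0,T0))
r.sort();sd=np.sqrt(r[0][0]/(len(x)-2));print("sd",sd)
ok=[q for q in r if q[0]<r[0][0]+sd**2]
print("a0",r[0],"range",min(q[1] for q in ok),max(q[1] for q in ok),"N now",200*(x[-1]-r[0][1]))
E
python3 fit.py
```

```text
sd 0.030299306190867733
a0 (np.float64(0.03396777435897436), np.float64(1.8900000000000003), np.float64(0.16035897435897437)) range 1.8700000000000003 1.9000000000000004 N now 19.99999999999993
```

```bash

python3 -m inch '[[0,0,0,0,0,0.01,0]]' >/dev/null; python3 lg.py
python3 -m inch '[[0,0,0,0,0,0.01,0]]' >/dev/null; python3 lg.py
python3 -m inch '[[0,0,0,0,0,0.01,0]]' >/dev/null; python3 lg.py
```

```text
t 26.10 turned 2.000  Tz 0.200  F [-5.8 -2.6  4.3] Txy [-0.43  1.29] pos [611.5  51.  294.6] w 7.7
t 26.23 turned 2.010  Tz 0.237  F [-6.2 -2.7  2.9] Txy [-0.41  1.4 ] pos [611.5  51.  294.6] w 8.1
t 26.35 turned 2.020  Tz 0.188  F [-6.8 -2.6  1.9] Txy [-0.46  1.36] pos [611.5  51.  294.6] w 8.1
```

```bash
python3 fit.py 2.0 .2 2.01 .237 2.02 .188
python3 -m inch '[[0,0,0,0,0,0.02,0]]' >/dev/null; python3 lg.py
```

```text
sd 0.03169971345822124
a0 (np.float64(0.04019487333333332), np.float64(1.9100000000000004), np.float64(0.16056666666666672)) range 1.9000000000000004 1.9300000000000004 N now 21.99999999999993
t 26.48 turned 2.040  Tz 0.206  F [-6.5 -2.5  2.4] Txy [-0.37  1.4 ] pos [611.5  51.1 294.6] w 7.7
```

```bash

python3 -m inch '[[0,0,0,0,0,-0.06,0]]' >/dev/null; python3 lg.py
python3 -m inch '[[0,0,0,0,0,-0.06,0]]' >/dev/null; python3 lg.py
python3 -m inch '[[0,0,0,0,0,0.04,0]]' >/dev/null; python3 lg.py
for i in 1 2; do :; done
python3 -m inch '[[0,0,0,0,0,0.02,0]]' >/dev/null; python3 lg.py
python3 -m inch '[[0,0,0,0,0,0.015,0]]' >/dev/null; python3 lg.py
python3 -m inch '[[0,0,0,0,0,0.015,0]]' >/dev/null; python3 lg.py
python3 -m inch '[[0,0,0,0,0,0.015,0]]' >/dev/null; python3 lg.py
python3 -m inch '[[0,0,0,0,0,0.015,0]]' >/dev/null; python3 lg.py
```

```text
t 26.60 turned 1.980  Tz -0.096  F [-1.3 -1.9  0.4] Txy [-0.31  0.46] pos [611.7  51.1 294.7] w 7.7
t 26.73 turned 1.918  Tz -0.139  F [-0.8 -1.3  0.9] Txy [-0.41  0.36] pos [611.7  51.1 294.7] w 7.6
t 26.85 turned 1.960  Tz 0.190  F [-6.1 -1.4  2.9] Txy [-0.35  1.28] pos [611.6  51.1 294.6] w 7.7
t 26.98 turned 1.981  Tz 0.186  F [-5.2 -1.7  1.7] Txy [-0.36  1.18] pos [611.5  51.1 294.6] w 7.8
t 27.10 turned 1.996  Tz 0.229  F [-5.6 -2.5  3.1] Txy [-0.36  1.16] pos [611.5  51.1 294.6] w 7.9
t 27.23 turned 2.010  Tz 0.279  F [-5.1 -1.4  1.9] Txy [-0.32  1.17] pos [611.5  51.1 294.6] w 7.4
t 27.35 turned 2.025  Tz 0.263  F [-5.3 -1.   1.7] Txy [-0.34  1.19] pos [611.5  51.1 294.6] w 8.0
t 27.48 turned 2.040  Tz 0.247  F [-6.1 -1.3  2.1] Txy [-0.35  1.21] pos [611.5  51.1 294.6] w 7.9
```

```bash

python3 -m inch '[[0,0,0,0,0,-0.03,0]]' >/dev/null; python3 lg.py
python3 -m inch '[[0,0,0,0,0,-0.03,0]]' >/dev/null; python3 lg.py
python3 -m inch '[[0,0,0,0,0,-0.03,0]]' >/dev/null; python3 lg.py
python3 -m inch '[[0,0,0,0,0,-0.06,0]]' >/dev/null; python3 lg.py
python3 -m inch '[[0,0,0,0,0,-0.06,0]]' >/dev/null; python3 lg.py
python3 -m inch '[[0,0,0,0,0,0.06,0]]' >/dev/null; python3 lg.py
python3 -m inch '[[0,0,0,0,0,0.06,0]]' >/dev/null; python3 lg.py
python3 -m inch '[[0,0,0,0,0,0.02,0]]' >/dev/null; python3 lg.py
python3 -m inch '[[0,0,0,0,0,0.02,0]]' >/dev/null; python3 lg.py
python3 -m inch '[[0,0,0,0,0,0.015,0]]' >/dev/null; python3 lg.py
python3 -m inch '[[0,0,0,0,0,0.015,0]]' >/dev/null; python3 lg.py
python3 -m inch '[[0,0,0,0,0,0.01,0]]' >/dev/null; python3 lg.py
python3 -m inch '[[0,0,0,0,0,0.01,0]]' >/dev/null; python3 lg.py
```

```text
t 27.60 turned 2.009  Tz -0.051  F [-1.1 -1.8 -0.4] Txy [-0.32  0.42] pos [611.7  51.1 294.7] w 7.9
t 27.73 turned 1.978  Tz -0.096  F [-2.  -2.   0.3] Txy [-0.42  0.68] pos [611.7  51.1 294.7] w 7.3
t 27.85 turned 1.948  Tz -0.105  F [-3.  -2.1  1.1] Txy [-0.55  0.64] pos [611.7  51.1 294.6] w 7.8
t 27.98 turned 1.888  Tz -0.085  F [-2.6 -1.2  0.3] Txy [-0.54  0.59] pos [611.8  51.1 294.7] w 7.6
t 28.10 turned 1.827  Tz -0.115  F [-2.  -2.4  0.3] Txy [-0.5  0.5] pos [611.8  51.1 294.7] w 7.8
t 28.23 turned 1.889  Tz 0.142  F [-5.9 -2.7  3.4] Txy [-0.55  1.38] pos [611.6  51.1 294.6] w 7.9
t 28.35 turned 1.951  Tz 0.152  F [-6.3 -2.1  1.9] Txy [-0.49  1.33] pos [611.6  51.1 294.6] w 7.8
t 28.48 turned 1.970  Tz 0.182  F [-5.9 -2.8  2. ] Txy [-0.51  1.3 ] pos [611.6  51.1 294.6] w 7.8
t 28.60 turned 1.989  Tz 0.214  F [-5.4 -2.2  1.6] Txy [-0.52  1.34] pos [611.6  51.1 294.6] w 7.7
t 28.73 turned 2.004  Tz 0.164  F [-5.8 -1.9  2.2] Txy [-0.5   1.32] pos [611.6  51.1 294.6] w 7.5
t 28.85 turned 2.019  Tz 0.196  F [-6.3 -2.8  3. ] Txy [-0.46  1.36] pos [611.5  51.1 294.6] w 7.6
t 28.98 turned 2.029  Tz 0.176  F [-6.4 -3.3  2.3] Txy [-0.47  1.32] pos [611.5  51.1 294.6] w 7.6
t 29.10 turned 2.039  Tz 0.169  F [-5.6 -1.7  1.6] Txy [-0.48  1.34] pos [611.5  51.1 294.6] w 8.0
```

```bash
python3 fit.py 2.0 .2 2.01 .237 2.02 .188 2.04 .206  1.96 .19 1.981 .186 1.996 .229 2.01 .279 2.025 .263 2.04 .247 1.889 .142 1.951 .152 1.97 .182 1.989 .214 2.004 .164 2.019 .196 2.029 .176 2.039 .169
```

```text
sd 0.03376229241557371
a0 (np.float64(0.06269408140350884), np.float64(1.9400000000000004), np.float64(0.16184561403508782)) range 1.9300000000000004 1.9500000000000004 N now 19.79999999999995
```

```bash

python3 -m inch '[[0,0,0,0,0,-0.12,0],[0,0,0,0,0,-0.12,0],[0,0,0,0,0,0.05,0]]' >/dev/null; python3 lg.py
python3 -m inch '[[0,0,0,0,0,0.1,0],[0,0,0,0,0,0.1,0]]' >/dev/null; python3 lg.py
python3 -m inch '[[0,0,0,0,0,-0.12,0],[0,0,0,0,0,-0.13,0],[0,0,0,0,0,0.05,0]]' >/dev/null; python3 lg.py
python3 -m inch '[[0,0,0,0,0,0.1,0],[0,0,0,0,0,0.1,0]]' >/dev/null; python3 lg.py
python3 -m inch '[[0,0,0,0,0,-0.12,0],[0,0,0,0,0,-0.13,0],[0,0,0,0,0,0.05,0]]' >/dev/null; python3 lg.py
python3 -m inch '[[0,0,0,0,0,0.1,0],[0,0,0,0,0,0.1,0]]' >/dev/null; python3 lg.py
python3 -m inch '[[0,0,0,0,0,-0.12,0],[0,0,0,0,0,-0.13,0],[0,0,0,0,0,0.05,0]]' >/dev/null; python3 lg.py
python3 -m inch '[[0,0,0,0,0,0.1,0],[0,0,0,0,0,0.1,0]]' >/dev/null; python3 lg.py
python3 -m inch '[[0,0,0,0,0,-0.12,0],[0,0,0,0,0,-0.13,0],[0,0,0,0,0,0.05,0]]' >/dev/null; python3 lg.py
python3 -m inch '[[0,0,0,0,0,0.1,0],[0,0,0,0,0,0.1,0]]' >/dev/null; python3 lg.py
```

```text
t 29.48 turned 1.848  Tz 0.252  F [-6.1 -2.6  1.9] Txy [-0.53  1.2 ] pos [611.6  51.1 294.7] w 7.7
t 29.73 turned 2.052  Tz 0.194  F [-6.4 -2.4  1.8] Txy [-0.42  1.38] pos [611.6  51.1 294.6] w 7.8
t 30.10 turned 1.848  Tz 0.149  F [-5.7 -2.5  2.2] Txy [-0.54  1.27] pos [611.6  51.1 294.7] w 8.1
t 30.35 turned 2.052  Tz 0.225  F [-6.1 -2.1  2. ] Txy [-0.42  1.37] pos [611.5  51.1 294.6] w 7.6
t 30.73 turned 1.848  Tz 0.163  F [-6.  -2.5  2.7] Txy [-0.53  1.25] pos [611.6  51.1 294.7] w 7.7
t 30.98 turned 2.052  Tz 0.235  F [-7.2 -2.2  2.1] Txy [-0.46  1.39] pos [611.5  51.1 294.6] w 7.5
t 31.35 turned 1.848  Tz 0.147  F [-5.4 -2.6  2.2] Txy [-0.5   1.25] pos [611.6  51.1 294.7] w 7.5
t 31.60 turned 2.052  Tz 0.217  F [-5.8 -2.8  0.8] Txy [-0.49  1.36] pos [611.6  51.1 294.6] w 7.8
t 31.98 turned 1.848  Tz 0.194  F [-4.6 -2.2  2.2] Txy [-0.44  1.25] pos [611.6  51.1 294.7] w 8.2
t 32.23 turned 2.052  Tz 0.217  F [-6.9 -1.3  1.4] Txy [-0.4   1.36] pos [611.5  51.1 294.6] w 7.6
```

```bash

python3 -m inch '[[0,0,0,0,0,0.033,0]]' >/dev/null; python3 lg.py
python3 -m inch '[[0,0,0,0,0,-0.08,0],[0,0,0,0,0,0.04,0],[0,0,0,0,0,0.04,0]]' >/dev/null; python3 lg.py
python3 -m inch '[[0,0,0,0,0,-0.08,0],[0,0,0,0,0,0.04,0],[0,0,0,0,0,0.04,0]]' >/dev/null; python3 lg.py
python3 -m inch '[[0,0,0,0,0,-0.08,0],[0,0,0,0,0,0.04,0],[0,0,0,0,0,0.04,0]]' >/dev/null; python3 lg.py
python3 -m inch '[[0,0,0,0,0,-0.08,0],[0,0,0,0,0,0.04,0],[0,0,0,0,0,0.04,0]]' >/dev/null; python3 lg.py
python3 -m inch '[[0,0,0,0,0,-0.08,0],[0,0,0,0,0,0.04,0],[0,0,0,0,0,0.04,0]]' >/dev/null; python3 lg.py
```

```text
t 32.35 turned 2.084  Tz 0.276  F [-5.8 -2.2  1.8] Txy [-0.5   1.36] pos [611.5  51.1 294.6] w 7.8
t 32.73 turned 2.083  Tz 0.198  F [-6.4 -1.4  2.6] Txy [-0.42  1.37] pos [611.6  51.1 294.6] w 7.8
t 33.10 turned 2.083  Tz 0.230  F [-6.  -1.5  2.4] Txy [-0.49  1.35] pos [611.6  51.1 294.6] w 7.7
t 33.48 turned 2.083  Tz 0.238  F [-5.8 -2.   1.6] Txy [-0.49  1.33] pos [611.5  51.1 294.6] w 7.7
t 33.85 turned 2.083  Tz 0.275  F [-7.1 -2.1  1.7] Txy [-0.48  1.32] pos [611.5  51.1 294.6] w 7.9
t 34.23 turned 2.083  Tz 0.212  F [-5.7 -3.5  2. ] Txy [-0.48  1.35] pos [611.6  51.1 294.6] w 8.0
```

```bash

python3 -m inch '[[0,0,0,0,0,0.025,0]]' >/dev/null; python3 lg.py
python3 -m inch '[[0,0,0,0,0,-0.08,0],[0,0,0,0,0,0.04,0],[0,0,0,0,0,0.04,0]]' >/dev/null; python3 lg.py
python3 -m inch '[[0,0,0,0,0,-0.08,0],[0,0,0,0,0,0.04,0],[0,0,0,0,0,0.04,0]]' >/dev/null; python3 lg.py
python3 -m inch '[[0,0,0,0,0,-0.08,0],[0,0,0,0,0,0.04,0],[0,0,0,0,0,0.04,0]]' >/dev/null; python3 lg.py
python3 -m inch '[[0,0,0,0,0,-0.08,0],[0,0,0,0,0,0.04,0],[0,0,0,0,0,0.04,0]]' >/dev/null; python3 lg.py
python3 -m inch '[[0,0,0,0,0,-0.08,0],[0,0,0,0,0,0.04,0],[0,0,0,0,0,0.04,0]]' >/dev/null; python3 lg.py
```

```text
t 34.35 turned 2.108  Tz 0.189  F [-7.3 -2.4  2.1] Txy [-0.44  1.38] pos [611.5  51.1 294.6] w 7.6
t 34.73 turned 2.108  Tz 0.209  F [-6.8 -2.4  2.7] Txy [-0.5   1.34] pos [611.5  51.1 294.6] w 7.7
t 35.10 turned 2.108  Tz 0.220  F [-6.3 -2.5  2.8] Txy [-0.44  1.38] pos [611.5  51.2 294.6] w 8.0
t 35.48 turned 2.108  Tz 0.238  F [-5.7 -2.6  1.6] Txy [-0.44  1.36] pos [611.5  51.1 294.6] w 7.7
t 35.85 turned 2.108  Tz 0.219  F [-6.4 -2.3  2.5] Txy [-0.43  1.38] pos [611.6  51.1 294.6] w 7.9
t 36.23 turned 2.108  Tz 0.267  F [-5.1 -2.8  2.5] Txy [-0.43  1.32] pos [611.5  51.1 294.6] w 8.1
```

```bash

python3 - <<'E'
from h import *
c=read_camera("wrist");cv2.imwrite("pics/w13.png",c["frame"][:,:,::-1]);crop(cv2.imread('pics/w13.png'),200,180,370,310,4,'pics/w13c.png')
c=read_camera("scene");cv2.imwrite("pics/sc13.png",c["frame"][:,:,::-1]);crop(cv2.imread('pics/sc13.png'),280,150,380,250,6,'pics/sc13c.png')
E
```

```text
(no output)
```

View pics/w13.png

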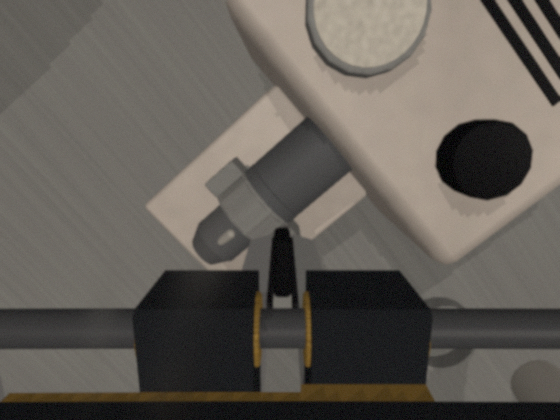

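View pics/sc13c.png

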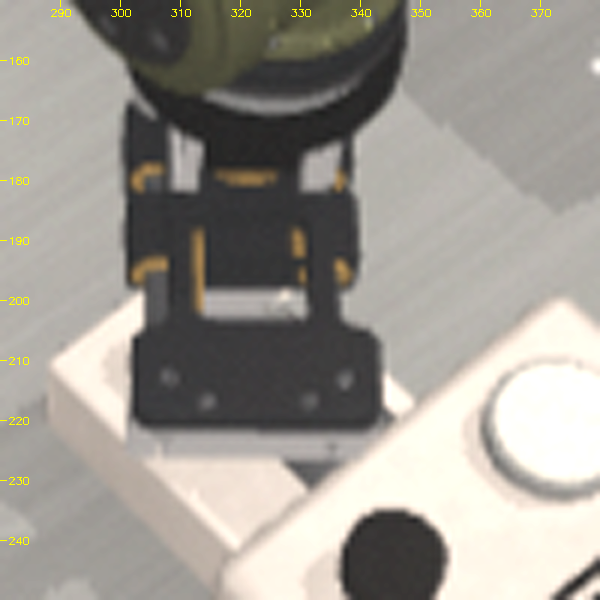

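```bash
cat > b.py <<'E'
from h import *
s=monitor.get_state();q=s['tool_rot'];print("%.3f %.3f |"%(2*np.arctan2(q[0],q[1])-0.1202,s['ft_torque'][2]),end=" ")
E
python3 -m inch '[[0,0,0,0,0,-0.06,0]]' >/dev/null; python3 b.py
python3 -m inch '[[0,0,0,0,0,0.06,0]]' >/dev/null; python3 b.py
python3 -m inch '[[0,0,0,0,0,-0.06,0]]' >/dev/null; python3 b.py
python3 -m inch '[[0,0,0,0,0,0.06,0]]' >/dev/null; python3 b.py
python3 -m inch '[[0,0,0,0,0,-0.06,0]]' >/dev/null; python3 b.py
python3 -m inch '[[0,0,0,0,0,0.06,0]]' >/dev/null; python3 b.py
python3 -m inch '[[0,0,0,0,0,-0.06,0]]' >/dev/null; python3 b.py
python3 -m inch '[[0,0,0,0,0,0.06,0]]' >/dev/null; python3 b.py
python3 -m inch '[[0,0,0,0,0,-0.06,0]]' >/dev/null; python3 b.py
python3 -m inch '[[0,0,0,0,0,0.06,0]]' >/dev/null; python3 b.py
python3 -m inch '[[0,0,0,0,0,-0.06,0]]' >/dev/null; python3 b.py
python3 -m inch '[[0,0,0,0,0,0.06,0]]' >/dev/null; python3 b.py
echo
python3 -m inch '[[0,0,0,0,0,-0.14,0],[0,0,0,0,0,-0.14,0]]' >/dev/null; python3 b.py
python3 -m inch '[[0,0,0,0,0,-0.06,0]]' >/dev/null; python3 b.py
python3 -m inch '[[0,0,0,0,0,0.06,0]]' >/dev/null; python3 b.py
python3 -m inch '[[0,0,0,0,0,-0.06,0]]' >/dev/null; python3 b.py
python3 -m inch '[[0,0,0,0,0,0.06,0]]' >/dev/null; python3 b.py
python3 -m inch '[[0,0,0,0,0,-0.06,0]]' >/dev/null; python3 b.py
python3 -m inch '[[0,0,0,0,0,0.06,0]]' >/dev/null; python3 b.py
python3 -m inch '[[0,0,0,0,0,-0.06,0]]' >/dev/null; python3 b.py
python3 -m inch '[[0,0,0,0,0,0.06,0]]' >/dev/null; python3 b.py
python3 -m inch '[[0,0,0,0,0,-0.06,0]]' >/dev/null; python3 b.py
python3 -m inch '[[0,0,0,0,0,0.06,0]]' >/dev/null; python3 b.py
python3 -m inch '[[0,0,0,0,0,-0.06,0]]' >/dev/null; python3 b.py
python3 -m inch '[[0,0,0,0,0,0.06,0]]' >/dev/null; python3 b.py;python3 lg.py
```

```text
2.046 -0.046 | 2.107 0.264 | 2.047 -0.074 | 2.107 0.205 | 2.047 -0.046 | 2.107 0.242 | 2.047 -0.056 | 2.107 0.279 | 2.047 -0.050 | 2.107 0.264 | 2.047 -0.118 | 2.107 0.255 | 
1.823 -0.102 | 1.764 -0.139 | 1.827 0.212 | 1.767 -0.110 | 1.827 0.164 | 1.767 -0.117 | 1.827 0.195 | 1.767 -0.102 | 1.827 0.171 | 1.767 -0.182 | 1.827 0.183 | 1.767 -0.128 | 1.827 0.162 | t 39.58 turned 1.827  Tz 0.162  F [-3.4 -2.4  1.6] Txy [-0.42  0.91] pos [611.7  51.2 294.7] w 7.5
```

```bash

python3 -m inch '[[0,0,0,0,0,0.1,0],[0,0,0,0,0,0.1,0]]' >/dev/null; python3 b.py
python3 -m inch '[[0,0,0,0,0,0.06,0]]' >/dev/null; python3 b.py
python3 -m inch '[[0,0,0,0,0,0.043,0]]' >/dev/null; python3 b.py
python3 -m inch '[[0,0,0,0,0,-0.06,0]]' >/dev/null; python3 b.py
python3 -m inch '[[0,0,0,0,0,0.06,0]]' >/dev/null; python3 b.py
python3 -m inch '[[0,0,0,0,0,-0.06,0]]' >/dev/null; python3 b.py
python3 -m inch '[[0,0,0,0,0,0.06,0]]' >/dev/null; python3 b.py
python3 -m inch '[[0,0,0,0,0,-0.06,0]]' >/dev/null; python3 b.py
python3 -m inch '[[0,0,0,0,0,0.06,0]]' >/dev/null; python3 b.py
python3 -m inch '[[0,0,0,0,0,-0.06,0]]' >/dev/null; python3 b.py
python3 -m inch '[[0,0,0,0,0,0.06,0]]' >/dev/null; python3 b.py
python3 -m inch '[[0,0,0,0,0,-0.06,0]]' >/dev/null; python3 b.py
python3 -m inch '[[0,0,0,0,0,0.06,0]]' >/dev/null; python3 b.py
python3 -m inch '[[0,0,0,0,0,-0.06,0]]' >/dev/null; python3 b.py
python3 -m inch '[[0,0,0,0,0,0.06,0]]' >/dev/null; python3 b.py;python3 lg.py
```

```text
2.030 0.211 | 2.089 0.264 | 2.131 0.207 | 2.069 -0.076 | 2.130 0.265 | 2.070 -0.086 | 2.130 0.186 | 2.070 -0.034 | 2.130 0.214 | 2.070 -0.110 | 2.130 0.210 | 2.070 -0.099 | 2.130 0.252 | 2.070 -0.084 | 2.130 0.275 | t 41.58 turned 2.130  Tz 0.275  F [-4.4 -1.4  1.5] Txy [-0.31  1.11] pos [611.6  51.2 294.6] w 7.9
```

```bash

python3 - <<'E'
from h import *
c=read_camera("wrist");cv2.imwrite("pics/w14.png",c["frame"][:,:,::-1]);crop(cv2.imread('pics/w14.png'),230,200,340,310,6,'pics/w14c.png')
E
```

```text
(no output)
```

View pics/w14c.png

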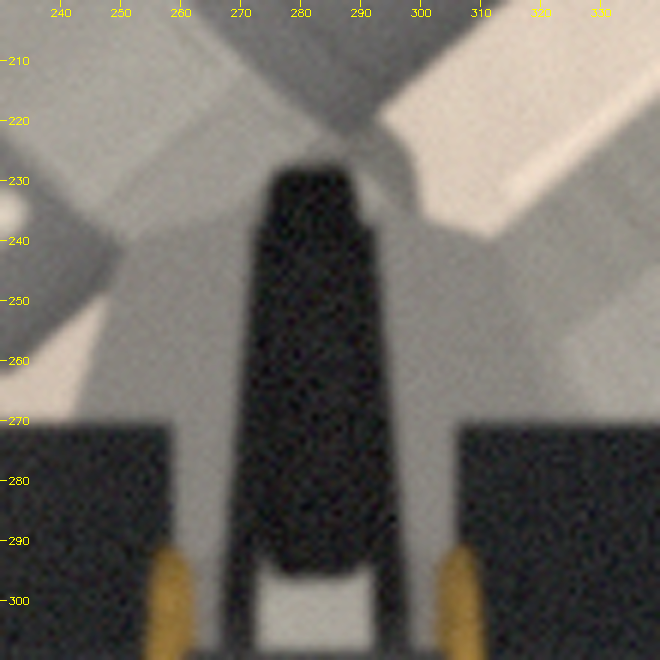

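```bash

python3 -m inch '[[-0.3,-0.2,0,0,0,-0.05,0]]' >/dev/null; python3 lg.py
python3 -m inch '[[0,0,0,0,0,0.05,0]]' >/dev/null; python3 lg.py
python3 -m inch '[[0,0,0,0,0,-0.06,0]]' >/dev/null; python3 lg.py
python3 -m inch '[[0,0,0,0,0,0.06,0]]' >/dev/null; python3 lg.py
python3 -m inch '[[0,0,0,0,0,0.015,0]]' >/dev/null; python3 lg.py
python3 -m inch '[[0,0,0,0,0,-0.06,0]]' >/dev/null; python3 lg.py
python3 -m inch '[[0,0,0,0,0,0.06,0]]' >/dev/null; python3 lg.py
```

```text
t 41.75 turned 2.079  Tz -0.078  F [ 0.3 -0.7 -1.4] Txy [-0.13  0.26] pos [611.5  51.1 294.7] w 7.9
t 41.88 turned 2.129  Tz 0.250  F [-2.8  0.1  0.1] Txy [-0.1   0.74] pos [611.4  51.2 294.6] w 7.9
t 42.00 turned 2.069  Tz -0.049  F [-2.  -1.  -0.5] Txy [-0.22  0.41] pos [611.5  51.2 294.7] w 7.6
t 42.12 turned 2.129  Tz 0.235  F [-2.6 -0.3  0.5] Txy [-0.15  0.74] pos [611.4  51.2 294.6] w 7.7
t 42.25 turned 2.145  Tz 0.264  F [-3.3 -0.1 -0.3] Txy [-0.06  0.76] pos [611.4  51.2 294.6] w 7.8
t 42.38 turned 2.084  Tz -0.100  F [-1.1 -0.1 -0.8] Txy [-0.13  0.38] pos [611.5  51.1 294.6] w 7.8
t 42.50 turned 2.144  Tz 0.236  F [-3.1  0.3 -0.2] Txy [-0.06  0.76] pos [611.4  51.2 294.6] w 7.6
```

```bash

python3 -m inch '[[0,0,0,0,0,0.012,0]]' >/dev/null; python3 lg.py
python3 -m inch '[[0,0,0,0,0,0.012,0]]' >/dev/null; python3 lg.py
python3 -m inch '[[0,0,0,0,0,-0.06,0]]' >/dev/null; python3 b.py
python3 -m inch '[[0,0,0,0,0,0.06,0]]' >/dev/null; python3 b.py
python3 -m inch '[[0,0,0,0,0,-0.06,0]]' >/dev/null; python3 b.py
python3 -m inch '[[0,0,0,0,0,0.06,0]]' >/dev/null; python3 b.py
python3 -m inch '[[0,0,0,0,0,-0.06,0]]' >/dev/null; python3 b.py
python3 -m inch '[[0,0,0,0,0,0.06,0]]' >/dev/null; python3 b.py
python3 -m inch '[[0,0,0,0,0,-0.06,0]]' >/dev/null; python3 b.py
python3 -m inch '[[0,0,0,0,0,0.06,0]]' >/dev/null; python3 b.py
```

```text
t 42.62 turned 2.157  Tz 0.260  F [-2.2 -0.  -0. ] Txy [-0.02  0.75] pos [611.4  51.2 294.6] w 7.9
t 42.75 turned 2.169  Tz 0.260  F [-2.6  2.4 -1.4] Txy [0.13 0.72] pos [611.4  51.2 294.6] w 8.0
2.108 -0.022 | 2.169 0.264 | 2.109 -0.043 | 2.169 0.228 | 2.109 -0.041 | 2.169 0.155 | 2.109 -0.018 | 2.169 0.232 |
```

```bash

python3 -m inch '[[0,0,0,0,0,-0.18,0],[0,0,0,0,0,-0.18,0],[0,0,0,0,0,0.08,0]]' >/dev/null; python3 b.py
python3 -m inch '[[0,0,0,0,0,0.14,0],[0,0,0,0,0,0.14,0]]' >/dev/null; python3 b.py
python3 -m inch '[[0,0,0,0,0,-0.18,0],[0,0,0,0,0,-0.18,0],[0,0,0,0,0,0.08,0]]' >/dev/null; python3 b.py
python3 -m inch '[[0,0,0,0,0,0.14,0],[0,0,0,0,0,0.14,0]]' >/dev/null; python3 b.py
python3 -m inch '[[0,0,0,0,0,-0.18,0],[0,0,0,0,0,-0.18,0],[0,0,0,0,0,0.08,0]]' >/dev/null; python3 b.py
python3 -m inch '[[0,0,0,0,0,0.14,0],[0,0,0,0,0,0.14,0]]' >/dev/null; python3 b.py
python3 -m inch '[[0,0,0,0,0,-0.18,0],[0,0,0,0,0,-0.18,0],[0,0,0,0,0,0.08,0]]' >/dev/null; python3 b.py
python3 -m inch '[[0,0,0,0,0,0.14,0],[0,0,0,0,0,0.14,0]]' >/dev/null; python3 b.py
python3 -m inch '[[0,0,0,0,0,-0.18,0],[0,0,0,0,0,-0.18,0],[0,0,0,0,0,0.08,0]]' >/dev/null; python3 b.py
python3 -m inch '[[0,0,0,0,0,0.14,0],[0,0,0,0,0,0.14,0]]' >/dev/null; python3 b.py
python3 -m inch '[[0,0,0,0,0,-0.18,0],[0,0,0,0,0,-0.18,0],[0,0,0,0,0,0.08,0]]' >/dev/null; python3 b.py
python3 -m inch '[[0,0,0,0,0,0.14,0],[0,0,0,0,0,0.14,0]]' >/dev/null; python3 b.py
python3 -m inch '[[0,0,0,0,0,-0.18,0],[0,0,0,0,0,-0.18,0],[0,0,0,0,0,0.08,0]]' >/dev/null; python3 b.py
python3 -m inch '[[0,0,0,0,0,0.14,0],[0,0,0,0,0,0.14,0]]' >/dev/null; python3 b.py;python3 lg.py
```

```text
1.887 0.222 | 2.174 0.298 | 1.887 0.142 | 2.174 0.280 | 1.887 0.196 | 2.174 0.244 | 1.887 0.168 | 2.174 0.205 | 1.887 0.168 | 2.174 0.292 | 1.887 0.153 | 2.174 0.222 | 1.887 0.197 | 2.174 0.255 | t 48.12 turned 2.174  Tz 0.255  F [-3.7 -0.4  0.7] Txy [-0.05  0.92] pos [611.4  51.1 294.6] w 7.9
```

```bash

python3 -m inch '[[0,0,0,0,0,0.025,0]]' >/dev/null; python3 b.py
python3 -m inch '[[0,0,0,0,0,-0.06,0]]' >/dev/null; python3 b.py
python3 -m inch '[[0,0,0,0,0,0.06,0]]' >/dev/null; python3 b.py
python3 -m inch '[[0,0,0,0,0,-0.06,0]]' >/dev/null; python3 b.py
python3 -m inch '[[0,0,0,0,0,0.06,0]]' >/dev/null; python3 b.py
python3 -m inch '[[0,0,0,0,0,-0.06,0]]' >/dev/null; python3 b.py
python3 -m inch '[[0,0,0,0,0,0.06,0]]' >/dev/null; python3 b.py
python3 -m inch '[[0,0,0,0,0,-0.06,0]]' >/dev/null; python3 b.py
python3 -m inch '[[0,0,0,0,0,0.06,0]]' >/dev/null; python3 b.py
python3 -m inch '[[0,0,0,0,0,-0.06,0]]' >/dev/null; python3 b.py
python3 -m inch '[[0,0,0,0,0,0.06,0]]' >/dev/null; python3 b.py
python3 -m inch '[[0,0,0,0,0,-0.06,0]]' >/dev/null; python3 b.py
python3 -m inch '[[0,0,0,0,0,0.06,0]]' >/dev/null; python3 b.py; python3 lg.py
```

```text
2.195 0.268 | 2.131 -0.035 | 2.192 0.271 | 2.132 -0.019 | 2.192 0.267 | 2.132 -0.034 | 2.192 0.276 | 2.132 -0.091 | 2.192 0.274 | 2.132 -0.040 | 2.192 0.221 | 2.132 -0.092 | 2.192 0.265 | t 49.75 turned 2.192  Tz 0.265  F [-3.4  0.6 -1.2] Txy [-0.01  0.87] pos [611.4  51.1 294.6] w 7.8
```

```bash

python3 -m inch '[[0,0,0,0,0,0,0.28],[0,0,0,0,0,0,0.28],[0,0,0,0,0,0,0.28]]'
python3 -m inch '[[0,0,-10,0,0,0,0.28],[0,0,-30,0,0,0,0.28],[0,0,-40,0,0,0,0.28],[0,0,-10,0,0,-0.18,0.28],[0,0,0,0,0,-0.18,0.28],[0,0,0,0,0,-0.18,0.28],[0,0,0,0,0,-0.18,0.28],[0,0,0,0,0,-0.18,0.28],[0,0,0,0,0,-0.18,0.28],[0,0,0,0,0,-0.18,0.28]]'
python3 -c "
from h import *
to([650,75,385],0.065,1)"
```

```text
time_s: 50.12
eef_pos: [611.5, 51.0, 294.9]
tool_rot: [0.916, 0.402, 0.0, 0.0]
wrist_force: [-0.6, -0.2, 0.8]
width: 26.1
time_s: 51.38
eef_pos: [611.4, 51.0, 385.6]
tool_rot: [0.501, 0.866, 0.0, 0.0]
wrist_force: [-0.2, 0.9, -0.3]
width: 26.4
shift [ 1.51 45.42  0.62] x 1
rot [ 5.0000e-04  8.0000e-04 -1.1139e+00]
```

```bash

python3 -m inch '[[1.5,45.4,0,0,0,-0.186,0.28],[0,0,0,0,0,-0.186,0.28],[0,0,0,0,0,-0.186,0.28],[0,0,0,0,0,-0.186,0.28],[0,0,0,0,0,-0.186,0.28],[0,0,0,0,0,-0.184,0.28],[0,0,0,0,0,0,0.28]]'
python3 - <<'E'
from h import *
import pickle
s=monitor.get_state();c=read_camera("wrist");cv2.imwrite("pics/w20.png",c["frame"][:,:,::-1]);pickle.dump((s,c),open("w20.pkl","wb"));print(s['eef_pos'])
crop(cv2.imread('pics/w20.png'),220,80,350,240,4,'pics/w20c.png')
for n in("scene","side"):
    c=read_camera(n);cv2.imwrite(f"pics/{n}20.png",c["frame"][:,:,::-1])
crop(cv2.imread('pics/side20.png'),190,170,290,280,6,'pics/s20c.png')
E
```

```text
time_s: 52.25
eef_pos: [650.1, 74.7, 385.5]
tool_rot: [-0.029, 1.0, 0.0, 0.0]
wrist_force: [-0.3, 0.2, -0.0]
width: 26.2
[650.14155178  74.73422581 385.45992201]
```

View pics/w20c.png

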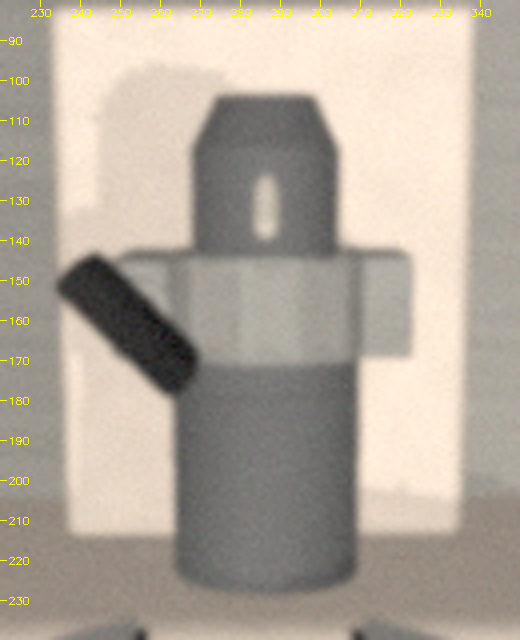

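View pics/side20.png

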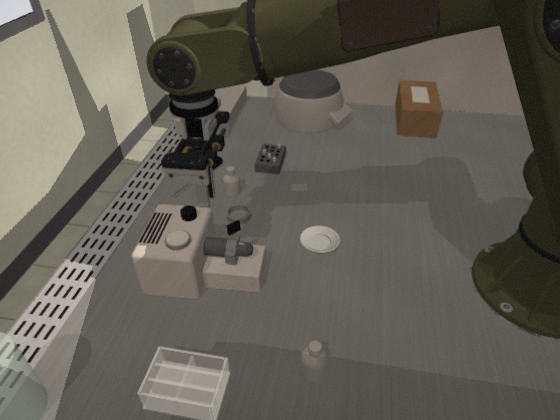

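View pics/s20c.png

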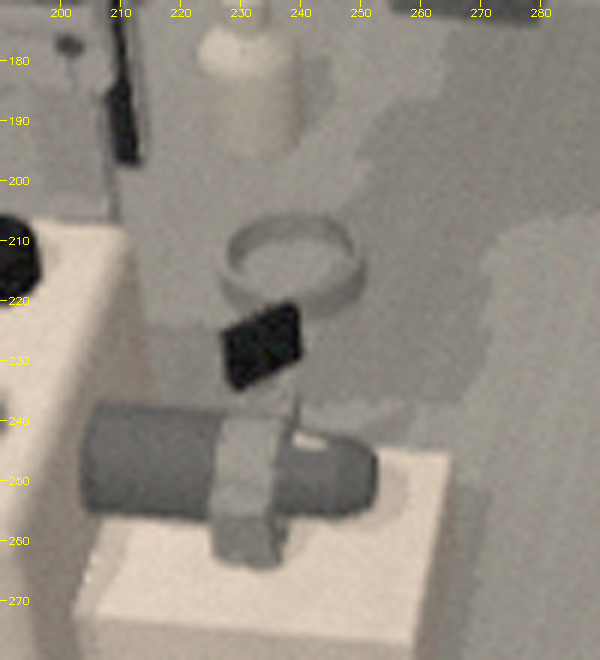

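```bash
python3 -c "
from rig import sign_off
print(sign_off())"
```

```text
the job is handed in; nothing more can be done
None
```

The band clamp is on the pump's stub, home against the collar and tightened. I let go, retreated clear and handed the job in at about 52 s.

- **Fit:** The barb force rose, then dropped away about 6 mm before home. I crept on until the collar pushed back with about 12 N, below the 25 N ramming limit. The last pictures show the band flush against the collar with no gap, upright, and the housing on the right.
- **Tightening:** I turned the key about 2.19 rad clockwise in one grip. The last picture shows it held that angle after I let go.
- **Bystanders:** All of them look undisturbed in the last side view. I took a last overhead picture but did not look at it.

**Uncertain check:** how tight the band is. The torque readings were noisy, about 0.03 N m each, and drifted slowly.
- The turning torque at the end averaged about 0.087 N m above free turning, or roughly 22 N on the shoe.
- Estimates from the reverse strokes and from the angle where contact seemed to start gave about 30 N, and the earliest fit of where contact began would put it near 50 N, the overtight limit.
- The torque also rose less steeply with angle than the stated stiffness predicts.
- To average the readings I rocked the key back and forth several times and finished on a tightening stroke. My best estimate is 22 to 31 N, inside the 15 to 40 N snug range, but I could not confirm it more closely.

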